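# Load a boxed inner tube into the spring holder

### The job

Put the loose inner-tube carton flat on top of the carton already in the spring-loaded holder, lying the same way, and push it straight down until the two sprung catches snap in over its top. Then let go, so that the catches hold the pile down.

Things in the scene. Friction and masses are not known exactly. Their poses are not given: they have to be found in the camera images.
- loose_box: Carton to load: brown cardboard box with blue and white labels, rigid, 60 (x) x 90 (y) x 35 mm high, 0.15 kg, lying flat; the only such carton on the bench itself. Origin at the centre of its underside. Grip it across the 60 mm. Set down in the holder, it rests on the catches' slopes or has slipped past them onto the first carton, top 32 to 46 mm above catch_mid.
- holder: Fixed metal holder, base 110 x 170 mm, origin under its centre, z up. Four corner guides to 130 mm high, tops flared out, leave 66 (x) x 94 mm (y) for cartons; each x side is open over 56 mm between them, for fingers. On its sprung platform, top 62 mm up, lies a first carton like the loose one, length along y: it stays as the bottom of the pile.
- catch_mid (a point): Centre of the holder at the height of its catches' undersides, 100 mm above the bench; axes as the holder's. At each y end a dark steel sprung catch, 20 mm wide, reaches to 40 mm from centre; its inner face slopes from 48 mm out, 16 mm up, to that tip. A carton pushed down wedges both apart; they snap in over it once its top is 5 to 10 mm below this point (push mid-top, 4 to 10 N).
- platform (a joint): How far the spring platform has sunk, m: 0 at the top (start, with the first carton on it), 0.042 at the bottom stop. The spring pushes up with about 4 N at 0 and 7 N at the stop, beyond its own weight. With two cartons held under the catches it reads about 0.032; on release the pile rises until its top meets the catches.
Not all that is in view belongs to the job. What is shaped like the loose_box but turquoise is not meant.

How it is judged (in metres and radians):
At the end, for the whole second after the job is handed in: The loose carton lies flat (within 7 degrees) and at rest in the holder on top of the first carton, lined up with the holder (within 12 mm of its centre line and 10 degrees), its top no more than 4 mm above the underside of the catches, and the platform is held down by more than 22 mm (z of loose_box in the frame of catch_mid below -0.031 m and horizontal distance between loose_box and catch_mid below 0.012 m and angle between the x axis of loose_box and the x axis of catch_mid, either way round below 0.17 rad and angle between loose_box's own z axis and vertical below 0.12 rad and value of joint platform above 0.022 m and linear speed of loose_box below 0.02 m/s); the robot touches nothing.
It also fails if it takes over 51 s, if anything falls off the work surface, if the arm or the gripper's body presses on something with over 40 N, if the wrist force passes 120 N, or if a joint passes its speed limit or range.

### The arm

A 7-joint arm with a two-finger parallel gripper is mounted at the origin on a cart in front of the work surface, level with it; the furniture and walls round the work are solid. World frame = base frame: x ahead of the robot, y to its left, z up, the work surface at z = 0. Lengths are in mm, angles in rad, forces in N, time in s.
With the tool pointing down it reaches from about 400 to 875 mm from the base axis. Payload 4.4 kg.
Tool frame: the origin (TCP) lies at the very end of the fingers, on their centre line; the grasp point (between the pads) lies 19 mm behind it; z points along the fingers, y is the line along which they close (so a half turn about z gives the same grasp; the last joint's range is limited). The gripper opens to 85 mm and grips with 20 to 120 N. Pads are 22 mm wide; open, the fingers measure 114 mm over their backs; the gripper's body (76 mm by 85 mm) begins 54 mm behind the grasp point. The pads swing forward as they close: fully open they stand 13 mm farther back than shut.
Start: joints at [-1.28, 0.628, 0.038, 1.517, -0.027, 0.996, -0.02], TCP at [227.008, 609.086, 231.313] pointing down, gripper open.
Joint ranges: [-3.06, 3.06], [-0.37, 2.12], [-1.25, 1.32], [0.18, 2.47], [-1.1, 4.24], [0.23, 1.98], [-2.94, 2.94]. Speed limits (rad/s): [2.57, 2.57, 3.14, 3.14, 3.14, 3.14, 3.14].

### API

Orientations are given as [roll, pitch, yaw] about the fixed x, y, z axes, in that order (R = Rz(yaw) Ry(pitch) Rx(roll)).
In Python, from cell import monitor, viewer, workorder gives the robot as it stands.
- The arm moves only by the tool arm_command, never from a script. Its argument "series" is one flat list of numbers, 5 for each row, row after row: the opening in per cent of the stroke, from 0 (shut) to 100 (fully open), then the shift along the tool's x, y, z in cm, then the turn about the tool's z in degrees. In form: [claw, x, y, z, roll, claw, x, y, z, roll, ...]. A call has exactly 5 rows; each row is the pose to reach, as a shift and turn from the pose commanded when the call began, along the tool's axes at that moment; what a row does not reach only later rows make up. A row lasts 1/12 s, in which the tool goes at most 41.7 mm and 7.16 degrees, less where a joint would pass 70% of its speed; a pose out of reach is approached as far as the arm can. A call with a gripper value outside its range is refused whole. The fingers move at their own pace and stop on an object; the grip force is fixed at half the most. Time passes only in rows, so rows that repeat a pose let the fingers close, or fill a call up. It gives the time, the measured TCP pose, the force, the opening and the grip force at its end, in the units of the state.
- monitor.read_state(): the state, without advancing time (a new reading comes with each control period).
- viewer.get_image(name): name is "scene" or "top" or "wrist"; returns (picture, depth): 480x640x3 uint8, red, green, blue; 480x640 float32, mm along the optical axis (not along the pixel's ray), 0 where there is no reading.
- viewer.camera_model(name): a dict with "mtx" (3x3 intrinsics, pixels), "R" (3x3) and "t" (3): a world point X has camera coordinates R X + t. Camera axes: x right, y down, z forward; pixel columns grow to the right and rows downward; lengths in mm; the calibration is good to about 2 mm. A picture is of the moment at which its call begins: read the wrist's pose just before it. camera_model takes no time and is no camera call; for the wrist camera it gives the pose at the moment of the call.
- workorder.finish_job(): hands the job in; it is judged then, once.
The state is a dict: "clock": time; "qpos": joint angles; "qd": joint speeds; "tau": joint torques, N m; "eef_pos": TCP position; "tool_rot": TCP orientation; "force": force on the tool from outside, world axes, zero at the start; "torque": the same for the moment, N m; "width": finger opening in mm; "gripper_force": force on a finger pad.
Only numpy, scipy, OpenCV 4.12 (cv2) and the standard library are available. Lean on these libraries where they do the work, as an engineer would, in place of code of your own. Each camera call takes 0.05 s, during which the arm holds its last target. There are 200 camera calls.

## Working session

There is one attempt and no reset: what is moved stays moved. The work goes in short steps, Python scripts to look and compute and a tool call to move; the robot and the scene stay as the last step left them, time stands still between calls to the robot, and variables do not carry over. Pictures are saved under pics/ and viewed, at most 10 in all, crops included, and the job is handed in when it is done.

Besides the shell and the picture viewer there is one more tool, called after "Call:" by a JSON object that holds its "name" and its "arguments". arm_command: Moves the arm, as the interface text tells. Its arguments: {"type":"object","properties":{"series":{"type":"array","items":{"type":"number"}}},"required":["series"]}

```bash
mkdir -p pics; ls; python3 - <<'E'
from cell import monitor, viewer
import cv2,numpy as np
s=monitor.read_state();print(s['clock'],s['eef_pos'],s['tool_rot'],s['width'])
for n in("scene","top"):
    p,d=viewer.get_image(n);cv2.imwrite(f"pics/{n}0.png",p[:,:,::-1]);np.save(f"{n}0.npy",d)
E
```

```text
pics
0.0 [226.76542862 608.47010603 230.36956132] [-3.13962021e+00  1.50259185e-05  2.78482590e+00] 85.3899459518875
```

View pics/scene0.png

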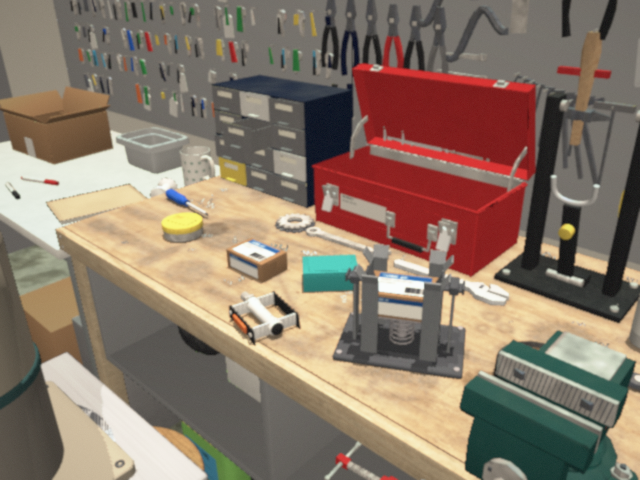

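View pics/top0.png

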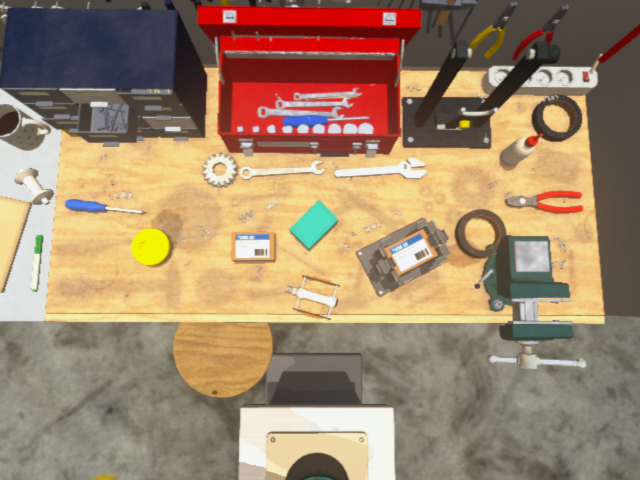

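The scene view shows the brown labelled carton at (257,259), the turquoise decoy at (330,272), and the holder with its first carton at (400,300). In the top view these are at (253,247), (314,225) and (408,255). The loose_box is the brown carton on the bench, because the turquoise one is excluded and the other brown carton is in the holder. I'll measure it and confirm with a crop.

```bash
cat > h.py <<'E'
from cell import monitor, viewer
import cv2,numpy as np
def cloud(d,m):
    K=np.array(m['mtx']);R=np.array(m['R']);t=np.array(m['t']).ravel()
    v,u=np.mgrid[:480,:640]
    c=np.stack([(u-K[0,2])/K[0,0]*d,(v-K[1,2])/K[1,1]*d,d],-1)
    return (c-t)@R
def rect(P,mask):
    q=P[mask][:,:2].astype(np.float32)
    (c,s,a)=cv2.minAreaRect(q); return np.round(c,1),np.round(s,1),round(a,1),np.round(np.median(P[mask][:,2]),1)
E
python3 - <<'E'
from h import *
for n in("top","scene"):
    m=viewer.camera_model(n);P=cloud(np.load(n+"0.npy"),m)
    print(n,"cam centre",-np.array(m['R']).T@np.array(m['t']).ravel())
    for (x0,x1,y0,y1) in {"top":[(225,282,225,270),(285,345,195,255),(355,455,215,300)],"scene":[(222,292,235,282),(350,440,265,310)]}[n]:
        M=np.zeros((480,640),bool);M[y0:y1,x0:x1]=1
        z=P[...,2]
        for lo,hi in((28,42),(85,105),(110,140),(2,14)):
            k=M&(z>lo)&(z<hi)
            if k.sum()>30: print((x0,y0),lo,hi,k.sum(),*rect(P,k))
im=cv2.imread("pics/top0.png")
a=cv2.resize(im[220:275,220:290],None,fx=5.6,fy=5.6,interpolation=2);b=cv2.resize(im[205:305,350:460],None,fx=3.6,fy=3.6,interpolation=2)
h=min(a.shape[0],b.shape[0]);cv2.imwrite("pics/crop.png",np.hstack([a[:h],b[:h]]))
E
```

```text
top cam centre [371.62878072  16.36345743 946.26068859]
(225, 225) 28 42 1231 [481.6 137.6] [59.5 89. ] 0.8 35.7
(225, 225) 2 14 216 [483.  139.8] [ 96.8 122.2] 0.7 2.9
(285, 195) 28 42 1204 [529.6   9.7] [61.  90.7] 45.2 35.9
(285, 195) 2 14 450 [533.9   6.1] [131.4 130.4] 0.4 2.8
(355, 215) 28 42 37 [ 459.7 -172.4] [ 71.3 113.9] 27.6 32.9
(355, 215) 85 105 1493 [ 464.6 -179.3] [ 71.5 152. ] 25.1 98.2
(355, 215) 110 140 843 [ 463.6 -180. ] [ 90.7 152.8] 27.5 122.0
(355, 215) 2 14 2473 [ 464.3 -191.6] [183.7 221.1] 0.2 7.1
scene cam centre [ -82.65652038 -546.76352756  481.2171658 ]
(222, 235) 28 42 1052 [482.1 135.7] [64.1 93.1] 0.2 35.6
(222, 235) 2 14 503 [502.8 171.6] [187.  130.3] 42.9 7.1
(350, 265) 85 105 2199 [ 458.6 -171.2] [ 74.1 122.2] 27.1 97.7
(350, 265) 110 140 581 [ 451.5 -175.3] [ 83.4 113.3] 32.1 119.4
(350, 265) 2 14 259 [585.3 -57. ] [ 72.  187.6] 77.7 7.7
```

View pics/crop.png

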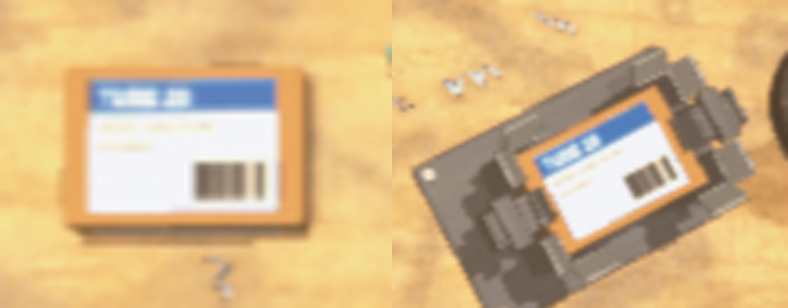

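The crop confirms it: the left half shows the loose brown carton with blue and white label on bare bench, and the right half shows the same type seated in the holder between guides and catches. Both views agree on the loose carton at (482,137), top 35.6. The holder is near (464,-180), yaw about 26°.

```bash
cat > plan.py <<'E'
# usage: plan(cmd pose, target, ...) -> calls of 5 rows (claw,x,y,z cm,roll deg) in tool axes at each call start
import numpy as np
def plan(cur,tgt,claw,step=36.,rstep=7.):
    cur=np.array(cur,float);tgt=np.array(tgt,float)   # x,y,z mm, yaw deg
    n=int(np.ceil(max(np.linalg.norm(tgt[:3]-cur[:3])/step,abs(tgt[3]-cur[3])/rstep)));n=5*int(np.ceil(n/5))
    for c in range(0,n,5):
        b=cur+(tgt-cur)*c/n;y=np.radians(b[3])
        X=np.array([np.cos(y),np.sin(y),0]);Y=np.array([np.sin(y),-np.cos(y),0])
        out=[]
        for k in range(1,6):
            d=(tgt-cur)*k/n
            out+=[claw,round(d[:3]@X/10,2),round(d[:3]@Y/10,2),round(-d[2]/10,2),round(-d[3],1)]
        print(out)
E
python3 - <<'E'
from h import *;from plan import plan
m=viewer.camera_model("wrist");C=-np.array(m['R']).T@np.array(m['t']).ravel();print(C,np.array(m['R'])[2],m['mtx'])
P=cloud(np.load("top0.npy"),viewer.camera_model("top"));print("holder max z",P[205:300,355:455,2].max())
plan((227,609.1,231.3,159.6),(482,137,200,90),100)
E
```

```text
[161.89008721 633.49456747 372.92583777] [ 0.25855327 -0.09904048 -0.96090644] [[397.31051826   0.         318.08430741]
 [  0.         397.31051826 238.2214887 ]
 [  0.           0.           1.        ]]
holder max z 946.2606885902206
[100, np.float64(-2.69), np.float64(-2.36), np.float64(0.21), np.float64(4.6), 100, np.float64(-5.38), np.float64(-4.71), np.float64(0.42), np.float64(9.3), 100, np.float64(-8.07), np.float64(-7.07), np.float64(0.63), np.float64(13.9), 100, np.float64(-10.76), np.float64(-9.43), np.float64(0.83), np.float64(18.6), 100, np.float64(-13.45), np.float64(-11.79), np.float64(1.04), np.float64(23.2)]
[100, np.float64(-3.4), np.float64(-1.11), np.float64(0.21), np.float64(4.6), 100, np.float64(-6.8), np.float64(-2.21), np.float64(0.42), np.float64(9.3), 100, np.float64(-10.2), np.float64(-3.32), np.float64(0.63), np.float64(13.9), 100, np.float64(-13.61), np.float64(-4.43), np.float64(0.83), np.float64(18.6), 100, np.float64(-17.01), np.float64(-5.53), np.float64(1.04), np.float64(23.2)]
[100, np.float64(-3.56), np.float64(0.32), np.float64(0.21), np.float64(4.6), 100, np.float64(-7.13), np.float64(0.65), np.float64(0.42), np.float64(9.3), 100, np.float64(-10.69), np.float64(0.97), np.float64(0.63), np.float64(13.9), 100, np.float64(-14.25), np.float64(1.29), np.float64(0.83), np.float64(18.6), 100, np.float64(-17.81), np.float64(1.61), np.float64(1.04), np.float64(23.2)]
```

Call:
{"name": "arm_command", "arguments": {"series": [100, -2.7, -2.4, 0.2, 4.6, 100, -5.4, -4.7, 0.4, 9.3, 100, -8.1, -7.1, 0.6, 13.9, 100, -10.8, -9.4, 0.8, 18.6, 100, -13.4, -11.8, 1.0, 23.2]}}

```text
clock: 0.52
eef_pos: [312.0, 449.9, 220.9]
tool_rot: [-3.141, 0.0, 2.376]
force: [1.6, 0.1, 0.5]
width: 85.5
gripper_force: 0.0
```

Call:
{"name": "arm_command", "arguments": {"series": [100, -3.4, -1.1, 0.2, 4.6, 100, -6.8, -2.2, 0.4, 9.3, 100, -10.2, -3.3, 0.6, 13.9, 100, -13.6, -4.4, 0.8, 18.6, 100, -17.0, -5.5, 1.0, 23.2]}}

```text
clock: 0.93
eef_pos: [396.7, 292.9, 211.1]
tool_rot: [-3.141, 0.0, 1.971]
force: [0.4, -0.5, 0.2]
width: 85.6
gripper_force: 0.0
```

Call:
{"name": "arm_command", "arguments": {"series": [100, -3.6, 0.3, 0.2, 4.6, 100, -7.1, 0.6, 0.4, 9.3, 100, -10.7, 1.0, 0.6, 13.9, 100, -14.2, 1.3, 0.8, 18.6, 100, -17.8, 1.6, 1.0, 23.2]}}

```text
clock: 1.35
eef_pos: [481.4, 135.8, 201.1]
tool_rot: [-3.141, -0.0, 1.566]
force: [0.7, 0.1, -1.1]
width: 85.3
gripper_force: 0.0
```

```bash
python3 - <<'E'
from h import *
m=viewer.camera_model("wrist");print(monitor.read_state()['eef_pos'])
p,d=viewer.get_image("wrist");cv2.imwrite("pics/w1.png",p[:,:,::-1])
P=cloud(d,m);np.save("w1.npy",P)
k=(d>0)&(abs(P[...,0]-482)<55)&(abs(P[...,1]-137)<70)&(P[...,2]>30)&(P[...,2]<42)
print(k.sum(),rect(P,k))
E
```

```text
[481.4330106  135.77930164 201.08471785]
8315 (array([482.3, 137.1]), array([60.1, 90.3]), 1.1, np.float64(35.3))
```

View pics/w1.png

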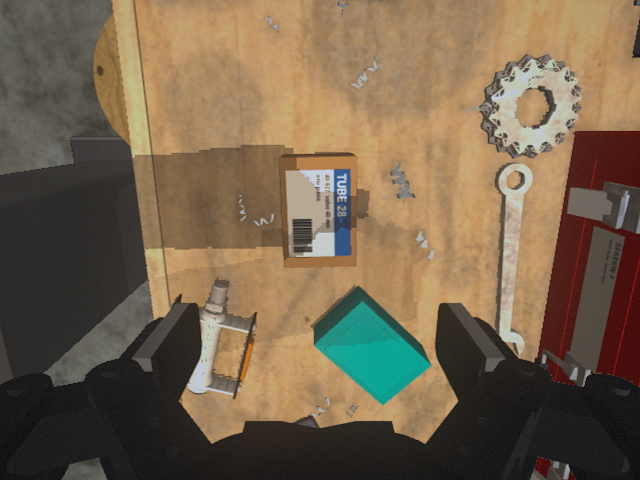

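The close view shows the carton at (318,210) between the open fingers' lane, with the turquoise one at (370,345) and nothing in the way of the fingers. The wrist depth gives (482.3,137.1), 60x90, top 35, which agrees with the other views.

Call:
{"name": "arm_command", "arguments": {"series": [100, 0.1, 0.1, 3.5, -1.4, 100, 0.1, 0.1, 7, -1.4, 100, 0.1, 0.1, 10.5, -1.4, 100, 0.1, 0.1, 14, -1.4, 100, 0.1, 0.1, 16.5, -1.4]}}

```text
clock: 1.82
eef_pos: [480.7, 138.2, 33.6]
tool_rot: [-3.139, 0.001, 1.595]
force: [-0.2, 0.1, 1.3]
width: 85.4
gripper_force: 0.0
```

Call:
{"name": "arm_command", "arguments": {"series": [100, 0, 0, 1.5, 0, 100, 0, 0, 2.7, 0, 100, 0, 0, 3.3, 0, 100, 0, 0, 3.3, 0, 50, 0, 0, 3.3, 0]}}

```text
clock: 2.23
eef_pos: [482.1, 138.3, 3.4]
tool_rot: [-3.141, 0.0, 1.595]
force: [0.4, -0.4, -0.0]
width: 76.0
gripper_force: 0.0
```

Call:
{"name": "arm_command", "arguments": {"series": [20, 0, 0, 0, 0, 20, 0, 0, 0, 0, 20, 0, 0, 0, 0, 20, 0, 0, 0, 0, 20, 0, 0, 0, 0]}}

```text
clock: 2.65
eef_pos: [482.6, 138.5, 4.4]
tool_rot: [3.14, -0.001, 1.595]
force: [-0.2, -0.4, 7.8]
width: 59.1
gripper_force: 65.6
```

```bash
sed -i 's/out+=\[\(.*\)\]$/out+=[float(q) for q in (\1)]/' plan.py; python3 - <<'E'
from plan import plan
plan((482.6,138.5,225,91.4),(491,-234,225,116.5),20)
E
```

```text
[20.0, -2.48, -0.0, -0.0, -1.7, 20.0, -4.97, -0.01, -0.0, -3.3, 20.0, -7.45, -0.01, -0.0, -5.0, 20.0, -9.94, -0.02, -0.0, -6.7, 20.0, -12.42, -0.02, -0.0, -8.4]
[20.0, -2.46, -0.37, -0.0, -1.7, 20.0, -4.91, -0.73, -0.0, -3.3, 20.0, -7.37, -1.1, -0.0, -5.0, 20.0, -9.83, -1.46, -0.0, -6.7, 20.0, -12.28, -1.83, -0.0, -8.4]
[20.0, -2.38, -0.72, -0.0, -1.7, 20.0, -4.75, -1.44, -0.0, -3.3, 20.0, -7.13, -2.16, -0.0, -5.0, 20.0, -9.51, -2.88, -0.0, -6.7, 20.0, -11.89, -3.6, -0.0, -8.4]
```

Call:
{"name": "arm_command", "arguments": {"series": [20, 0, 0, -2, 0, 20, 0, 0, -5, 0, 20, 0, 0, -8.5, 0, 20, 0, 0, -12, 0, 20, 0, 0, -15.5, 0]}}

```text
clock: 3.07
eef_pos: [481.5, 138.1, 160.0]
tool_rot: [-3.141, 0.0, 1.594]
force: [0.3, 1.1, -3.2]
width: 59.0
gripper_force: 65.5
```

Call:
{"name": "arm_command", "arguments": {"series": [20, -2.5, 0, -2, -1.7, 20, -5, 0, -4, -3.3, 20, -7.5, 0, -6, -5, 20, -9.9, 0, -6.5, -6.7, 20, -12.4, 0, -6.5, -8.4]}}

```text
clock: 3.48
eef_pos: [485.9, 13.5, 225.5]
tool_rot: [3.137, -0.0, 1.743]
force: [0.3, 1.0, -2.3]
width: 59.2
gripper_force: 65.8
```

Call:
{"name": "arm_command", "arguments": {"series": [20, -2.5, -0.4, 0, -1.7, 20, -4.9, -0.7, 0, -3.3, 20, -7.4, -1.1, 0, -5, 20, -9.8, -1.5, 0, -6.7, 20, -12.3, -1.8, 0, -8.4]}}

```text
clock: 3.9
eef_pos: [487.5, -110.9, 223.5]
tool_rot: [-3.141, -0.0, 1.889]
force: [0.5, -0.1, -2.2]
width: 59.0
gripper_force: 65.7
```

Call:
{"name": "arm_command", "arguments": {"series": [20, -2.4, -0.7, 0, -1.7, 20, -4.8, -1.4, 0, -3.3, 20, -7.1, -2.2, 0, -5, 20, -9.5, -2.9, 0, -6.7, 20, -11.9, -3.6, 0, -8.4]}}

```text
clock: 4.32
eef_pos: [490.5, -235.2, 223.4]
tool_rot: [-3.142, -0.0, 2.036]
force: [0.6, -0.1, -1.6]
width: 59.1
gripper_force: 65.7
```

Call:
{"name": "arm_command", "arguments": {"series": [20, 0, 0, 0, 0, 20, 0, 0, 0, 0, 20, 0, 0, 0, 0, 20, 0, 0, 0, 0, 20, 0, 0, 0, 0]}}

```text
clock: 4.73
eef_pos: [491.2, -232.8, 223.3]
tool_rot: [3.141, -0.001, 2.036]
force: [-0.1, 0.5, -2.3]
width: 58.8
gripper_force: 65.6
```

```bash
cat > look.py <<'E'
from h import *
import sys
n=sys.argv[1]
s=monitor.read_state();m=viewer.camera_model("wrist");print(s['eef_pos'],np.degrees(s['tool_rot'][2]),s['force'])
p,d=viewer.get_image("wrist");cv2.imwrite(f"pics/{n}.png",p[:,:,::-1]);P=cloud(d,m);np.save(n+".npy",P)
hsv=cv2.cvtColor(p,cv2.COLOR_RGB2HSV)
near=(d>0)&(np.hypot(P[...,0]-464,P[...,1]+180)<110)
k=near&(P[...,2]>92)&(P[...,2]<102)&(hsv[...,1]>60);print("carton top",k.sum(),*rect(P,k))
g=near&(P[...,2]>118)&(P[...,2]<160)&(hsv[...,1]<60);print("guides/catches",g.sum(),*rect(P,g),P[g][:,2].max())
b=near&(P[...,2]>2)&(P[...,2]<12)&(hsv[...,1]<50);print("base",b.sum(),*rect(P,b))
E
python3 look.py w2
```

```text
[ 491.19771408 -232.76057331  223.26925236] 116.67452054389643 [-0.13668331  0.48459934 -2.29471864]
carton top 4847 [ 455.6 -164.7] [ 63.1 110.4] 26.5 97.1
guides/catches 3777 [ 458.1 -169.3] [90.5 92.3] 27.1 125.5 131.74227985644333
base 3463 [ 477.1 -152.5] [158.  130.8] 27.3 7.8
```

View pics/w2.png

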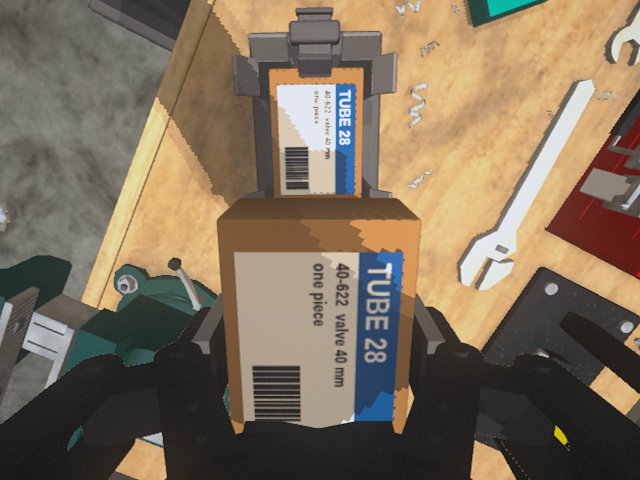

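The wrist picture shows the held carton at (320,320), level and square in the fingers. Behind it are the far half of the holder with its carton (315,135) and the far catch at (315,40). I'll fit the holder in its own axes from this view and the top view.

```bash
cat > fit.py <<'E'
from h import *
T=cloud(np.load("top0.npy"),viewer.camera_model("top"));W=np.load("w2.npy")
im={'T':cv2.imread("pics/top0.png"),'W':cv2.imread("pics/w2.png")}
for n,P in(("T",T),("W",W)):
    hs=cv2.cvtColor(im[n],cv2.COLOR_BGR2HSV);S=hs[...,1]
    near=np.hypot(P[...,0]-464,P[...,1]+180)<115
    for nm,lo,hi,c in(("carton",93,102,(S>60)|(hs[...,2]>150)),("guides",105,160,S<70),("base",2,12,S<60)):
        k=near&(P[...,2]>lo)&(P[...,2]<hi)&c
        for yaw in (26.5,):
            a=np.radians(yaw);q=P[k][:,:2]-[464,-180]
            u=q@[np.cos(a),np.sin(a)];v=q@[-np.sin(a),np.cos(a)]
            print(n,nm,k.sum(),"u",np.round(np.percentile(u,[.5,2,98,99.5]),1),"v",np.round(np.percentile(v,[.5,2,98,99.5]),1),rect(P,k))
            if nm=="carton":   # side-edge slope and centre per v slice
                for w in range(-40,50,10):
                    s=(abs(v-w)<3)
                    if s.sum()>20: print("   v",w,"u-edges",np.round([u[s].min(),u[s].max(),(u[s].min()+u[s].max())/2],1))
E
python3 fit.py
```

```text
T carton 1303 u [-31.6 -29.   29.2  30.3] v [-48.  -45.   41.6  45.2] (array([ 464. , -179.3]), array([ 69.5, 151.3]), 25.8, np.float64(98.1))
   v -40 u-edges [-29.   30.3   0.7]
   v -30 u-edges [-34.9  34.7  -0.1]
   v -20 u-edges [-29.   30.3   0.6]
   v -10 u-edges [-29.1  30.3   0.6]
   v 0 u-edges [-29.9  29.4  -0.3]
   v 10 u-edges [-29.9  29.2  -0.4]
   v 20 u-edges [-29.9  29.2  -0.3]
   v 30 u-edges [-33.9  29.3  -2.3]
   v 40 u-edges [-34.   29.2  -2.4]
T guides 925 u [-45.4 -44.1  43.4  44.7] v [-75.7 -71.2  72.3  75.2] (array([ 463.8, -180.4]), array([ 90.7, 153.2]), 27.5, np.float64(119.6))
T base 932 u [-53.7 -52.4  52.5  91.2] v [-79.4 -62.   80.8  81.8] (array([ 480.3, -168.9]), array([155.8, 169.5]), 32.6, np.float64(8.6))
W carton 10449 u [-29.2 -28.3  29.3  30.1] v [-37.4 -36.2  42.4  43.8] (array([ 455.6, -164.7]), array([ 63.1, 110.4]), 26.5, np.float64(97.3))
   v -40 u-edges [-32.   30.7  -0.7]
   v -30 u-edges [-28.8  30.6   0.9]
   v -20 u-edges [-29.1  30.3   0.6]
   v -10 u-edges [-28.8  30.6   0.9]
   v 0 u-edges [-29.4  30.4   0.5]
   v 10 u-edges [-29.6  30.1   0.2]
   v 20 u-edges [-29.2  29.7   0.3]
   v 30 u-edges [-29.5  30.1   0.3]
   v 40 u-edges [-29.9  29.7  -0.1]
W guides 6879 u [-45.3 -43.9  42.9  44.1] v [-33.2 -31.5  73.4  74.7] (array([ 454.7, -162.6]), array([ 90.6, 111.8]), 27.0, np.float64(119.4))
W base 3513 u [-54.8 -53.9  89.3  96.5] v [-45.1 -42.5  76.4  83.7] (array([ 470. , -156.5]), array([172.9, 131.1]), 28.1, np.float64(7.8))
```

```bash
python3 - <<'E'
from h import *;from plan import plan
W=np.load("w2.npy");q=W-[491.2,-232.8,223.3];a=np.radians(116.7)
x=q[...,0]*np.cos(a)+q[...,1]*np.sin(a);y=q[...,0]*np.sin(a)-q[...,1]*np.cos(a)
M=np.zeros((480,640),bool);M[190:425,215:425]=1
k=M&(q[...,2]>20)&(q[...,2]<45)&(abs(y)<29)
print(np.percentile(q[k][:,2],[5,50,95]));
t=k&(abs(q[...,2]-np.median(q[k][:,2]))<4)
for c in(-15,0,15):
    s=t&(abs(y-c)<4);print(c,"tool-x",x[s].min(),x[s].max(),"z slope",np.polyfit(x[s],q[s][:,2],1))
for c in(0,20,40):
    s=M&(q[...,2]>25)&(q[...,2]<40)&(abs(x-c)<4);print(c,"tool-y",y[s].min(),y[s].max())
E
```

```text
[29.47750047 30.86259977 31.94828271]
-15 tool-x -26.33945162971731 44.11142924590126 z slope [-9.0606784e-03  3.1039701e+01]
0 tool-x -28.5270195585417 44.04734232071053 z slope [-9.47569569e-03  3.10133106e+01]
15 tool-x -26.43614401509756 43.951047957768864 z slope [-9.42815477e-03  3.09845178e+01]
0 tool-y -29.087108817503786 30.741622418267866
20 tool-y -29.2454180120841 30.92954531855003
40 tool-y -29.279633023115764 30.97272271220904
```

Call:
{"name": "arm_command", "arguments": {"series": [20, 1.2, 0, 0, -0.4, 20, 2.6, 0, 0, -0.4, 20, 4, 0, 0, -0.4, 20, 5.2, -0.1, 0, -0.4, 20, 6.0, -0.1, 0, -0.4]}}

```text
clock: 5.2
eef_pos: [462.1, -178.9, 223.2]
tool_rot: [-3.141, -0.002, 2.043]
force: [-0.3, 0.0, -1.7]
width: 59.3
gripper_force: 65.6
```

Call:
{"name": "arm_command", "arguments": {"series": [20, 0, 0, 2, 0, 20, 0, 0, 4, 0, 20, 0, 0, 6, 0, 20, 0, 0, 7.5, 0, 20, 0, 0, 7.5, 0]}}

```text
clock: 5.62
eef_pos: [461.4, -179.9, 146.0]
tool_rot: [-3.138, -0.004, 2.042]
force: [-1.2, 0.7, -1.5]
width: 58.7
gripper_force: 65.6
```

```bash
python3 - <<'E'
from h import *
s=monitor.read_state();print(s['eef_pos'],np.degrees(s['tool_rot'][2]),s['force'],s['torque'])
p,d=viewer.get_image("scene");cv2.imwrite("pics/s1.png",cv2.resize(p[190:390,310:510,::-1],None,fx=3,fy=3,interpolation=2))
E
```

```text
[ 461.37815983 -179.85807323  146.01629158] 116.98889509726753 [-1.18703005  0.7290516  -1.53272151] [ 0.00114424  0.07177325 -0.0072451 ]
```

View pics/s1.png

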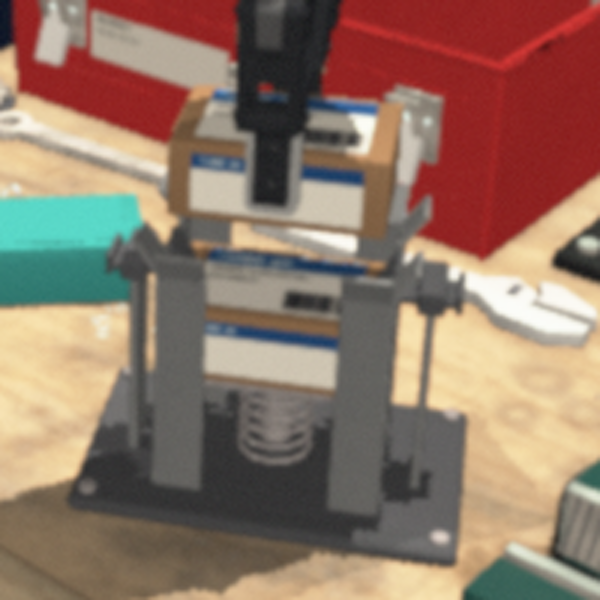

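The carton hangs squarely above the guides, between the catches (crop, carton at (280,160), guides at (180,370) and (360,390)). It's about 2 mm off in tool y, so I'll settle with a small correction.

Call:
{"name": "arm_command", "arguments": {"series": [20, 0, 0.15, 0, 0, 20, 0, 0.15, 0, 0, 20, 0, 0.15, 0, 0, 20, 0, 0.15, 0, 0, 20, 0, 0.15, 0, 0]}}

```text
clock: 6.08
eef_pos: [465.0, -180.5, 148.9]
tool_rot: [3.141, 0.001, 2.041]
force: [0.6, 0.6, -1.8]
width: 58.6
gripper_force: 65.6
```

Call:
{"name": "arm_command", "arguments": {"series": [20, 0.1, -0.1, 0, 0, 20, 0.1, -0.1, 0.3, 0, 20, 0.1, -0.1, 0.6, 0, 20, 0.1, -0.1, 0.8, 0, 20, 0.1, -0.1, 0.8, 0]}}

```text
clock: 6.5
eef_pos: [462.9, -179.8, 139.7]
tool_rot: [-3.141, -0.001, 2.041]
force: [-0.7, -0.2, -2.3]
width: 58.9
gripper_force: 65.6
```

Call:
{"name": "arm_command", "arguments": {"series": [20, 0, 0, 0.3, 0, 20, 0, 0, 0.6, 0, 20, 0, 0, 0.9, 0, 20, 0, 0, 1.0, 0, 20, 0, 0, 1.0, 0]}}

```text
clock: 6.92
eef_pos: [463.0, -179.9, 129.9]
tool_rot: [-3.141, -0.001, 2.041]
force: [0.4, -0.4, -2.5]
width: 59.2
gripper_force: 65.6
```

Call:
{"name": "arm_command", "arguments": {"series": [20, 0, 0, 0.3, 0, 20, 0, 0, 0.6, 0, 20, 0, 0, 0.9, 0, 20, 0, 0, 1.1, 0, 20, 0, 0, 1.1, 0]}}

```text
clock: 7.33
eef_pos: [463.0, -179.9, 118.8]
tool_rot: [-3.141, -0.001, 2.041]
force: [-0.4, -0.3, -1.9]
width: 59.2
gripper_force: 65.6
```

Call:
{"name": "arm_command", "arguments": {"series": [20, 0, 0, 0.1, 0, 20, 0, 0, 0.2, 0, 20, 0, 0, 0.3, 0, 20, 0, 0, 0.3, 0, 20, 0, 0, 0.3, 0]}}

```text
clock: 7.75
eef_pos: [463.3, -180.0, 116.3]
tool_rot: [-3.142, -0.0, 2.041]
force: [-0.1, -0.5, -1.4]
width: 59.1
gripper_force: 65.6
```

Call:
{"name": "arm_command", "arguments": {"series": [20, 0, 0, 0.1, 0, 20, 0, 0, 0.3, 0, 20, 0, 0, 0.4, 0, 20, 0, 0, 0.5, 0, 20, 0, 0, 0.5, 0]}}

```text
clock: 8.17
eef_pos: [463.2, -179.9, 111.1]
tool_rot: [-3.141, -0.0, 2.041]
force: [-0.5, -0.2, -1.1]
width: 59.1
gripper_force: 65.6
```

Call:
{"name": "arm_command", "arguments": {"series": [20, 0, 0, 0.1, 0, 20, 0, 0, 0.3, 0, 20, 0, 0, 0.4, 0, 20, 0, 0, 0.5, 0, 20, 0, 0, 0.5, 0]}}

```text
clock: 8.58
eef_pos: [464.2, -181.4, 107.9]
tool_rot: [3.14, 0.003, 2.04]
force: [-1.7, -1.0, 16.1]
width: 58.6
gripper_force: 68.1
```

Call:
{"name": "arm_command", "arguments": {"series": [20, 0, 0, -0.1, 0, 20, 0, 0, -0.2, 0, 20, 0, 0, -0.2, 0, 20, 0, 0, -0.2, 0, 20, 0, 0, -0.2, 0]}}

```text
clock: 9.0
eef_pos: [463.4, -180.0, 108.3]
tool_rot: [3.142, 0.0, 2.041]
force: [0.3, 0.7, 2.7]
width: 59.4
gripper_force: 66.0
```

Call:
{"name": "arm_command", "arguments": {"series": [88, 0, 0, 0, 0, 88, 0, 0, 0, 0, 88, 0, 0, 0, 0, 88, 0, 0, 0, 0, 88, 0, 0, 0, 0]}}

```text
clock: 9.42
eef_pos: [463.3, -179.9, 108.2]
tool_rot: [-3.141, -0.0, 2.041]
force: [0.1, -0.2, 0.2]
width: 75.2
gripper_force: 0.0
```

Call:
{"name": "arm_command", "arguments": {"series": [88, 0, 0, -1, 0, 88, 0, 0, -3, 0, 88, 0, 0, -6, 0, 88, 0, 0, -9, 0, 88, 0, 0, -12, 0]}}

```text
clock: 9.83
eef_pos: [462.9, -180.0, 230.2]
tool_rot: [-3.141, -0.0, 2.041]
force: [0.7, -0.1, 0.3]
width: 75.3
gripper_force: 0.0
```

```bash
cat > look2.py <<'E'
from h import *
import sys
n=sys.argv[1]
s=monitor.read_state();m=viewer.camera_model("wrist");print(s['eef_pos'],np.degrees(s['tool_rot'][2]),s['force'])
p,d=viewer.get_image("wrist");P=cloud(d,m)
ps,_=viewer.get_image("scene")
hs=cv2.cvtColor(p,cv2.COLOR_RGB2HSV)
q=P-[464,-180,0];a=np.radians(27.1);u=q[...,0]*np.cos(a)+q[...,1]*np.sin(a);v=-q[...,0]*np.sin(a)+q[...,1]*np.cos(a)
k=(d>0)&(abs(u)<26)&(abs(v)<36)&(P[...,2]>60)&(P[...,2]<155)
z=P[k][:,2];k&=abs(P[...,2]-np.median(z))<8
A=np.c_[u[k],v[k],np.ones(k.sum())];c=np.linalg.lstsq(A,P[k][:,2],rcond=None)[0]
print("top z",c[2],"tilt u,v deg",np.degrees(c[:2]))
t=(d>0)&(abs(P[...,2]-(c[0]*u+c[1]*v+c[2]))<2.5)&(abs(u)<40)&(abs(v)<50)&((hs[...,1]>60)|(hs[...,2]>150))
print(t.sum(),rect(P,t),"u",np.percentile(u[t],[1,99]),"v",np.percentile(v[t],[1,99]))
cv2.imwrite(f"pics/{n}.png",np.hstack([cv2.resize(p,(400,300))[:,:,::-1],cv2.resize(ps[190:370,320:560,::-1],(400,300))]))
E
python3 look2.py r1
```

```text
[ 462.85625112 -179.99763122  230.18245052] 116.94001808717954 [ 0.71881313 -0.0941939   0.31394732]
top z 139.45942785100596 tilt u,v deg [ 0.03966868 -0.11400208]
11794 (array([ 464.7, -180.8]), array([60. , 89.9]), 26.8, np.float64(139.3)) u [-29.06319483  29.56765675] v [-44.52153589  43.28406063]
```

View pics/r1.png

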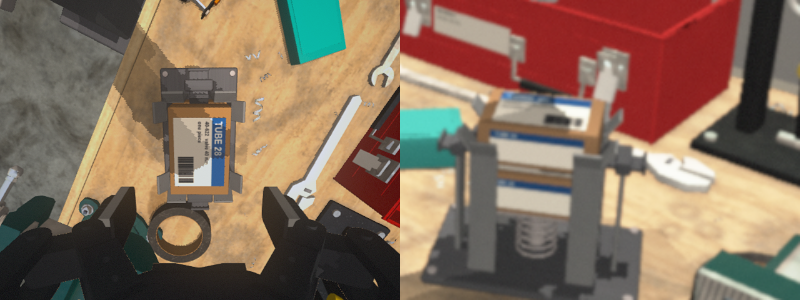

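The carton lies level in the guides with its top at 139 (wrist half, carton at (200,150)). It's centred at (464.5,-180.5) and resting on the slopes, inside the 132–146 window. Next I'll shut the fingers and push mid-top.

Call:
{"name": "arm_command", "arguments": {"series": [0, -0.1, 0.1, 0, 0, 0, -0.1, 0.1, 0, 0, 0, -0.1, 0.1, 0, 0, 0, -0.1, 0.1, 0, 0, 0, -0.1, 0.1, 0, 0]}}

```text
clock: 10.35
eef_pos: [464.1, -180.3, 227.4]
tool_rot: [-3.14, -0.001, 2.041]
force: [0.7, 0.7, -0.2]
width: 14.6
gripper_force: 0.0
```

Call:
{"name": "arm_command", "arguments": {"series": [0, 0, 0, 2, 0, 0, 0, 0, 4.5, 0, 0, 0, 0, 7, 0, 0, 0, 0, 8, 0, 0, 0, 0, 8.3, 0]}}

```text
clock: 10.77
eef_pos: [463.1, -179.9, 143.2]
tool_rot: [-3.138, -0.003, 2.041]
force: [0.6, 0.1, 0.6]
width: 0.2
gripper_force: 0.0
```

Call:
{"name": "arm_command", "arguments": {"series": [0, 0, 0, 0.2, 0, 0, 0, 0, 0.4, 0, 0, 0, 0, 0.6, 0, 0, 0, 0, 0.8, 0, 0, 0, 0, 1.0, 0]}}

```text
clock: 11.18
eef_pos: [467.0, -181.9, 138.2]
tool_rot: [3.137, 0.005, 2.041]
force: [-6.5, 3.0, 37.1]
width: 0.0
gripper_force: 18.9
```

Call:
{"name": "arm_command", "arguments": {"series": [0, 0, 0, -0.1, 0, 0, 0, 0, -0.1, 0, 0, 0, 0, -0.1, 0, 0, 0, 0, -0.1, 0, 0, 0, 0, -0.1, 0]}}

```text
clock: 11.6
eef_pos: [466.5, -181.7, 138.7]
tool_rot: [3.138, 0.004, 2.041]
force: [-1.2, -0.5, 13.1]
width: -0.3
gripper_force: 6.6
```

```bash
python3 - <<'E'
from h import *
s=monitor.read_state();print(s['eef_pos'],s['force'],s['clock'])
p,d=viewer.get_image("scene");s=monitor.read_state();print(s['eef_pos'],s['force'],s['clock'])
cv2.imwrite("pics/s2.png",cv2.resize(p[200:380,330:500,::-1],None,fx=3.3,fy=3.3,interpolation=2))
E
```

```text
[ 466.51416725 -181.68153012  138.66990938] [-1.18360953 -0.45828304 13.11873116] 11.6
[ 466.53102476 -181.66087565  138.6724704 ] [-0.82249137 -0.6527284  13.7436639 ] 11.65
```

View pics/s2.png

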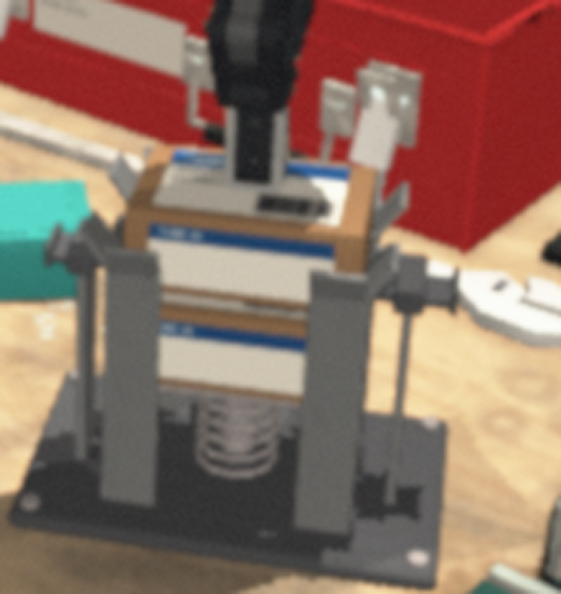

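At 13–37 N the carton has hardly moved (top still about 138.7, the pile gap still visible at (230,300)), which is far over the expected 4–10 N. Something is jamming it, so I'll lift and look from close by.

Call:
{"name": "arm_command", "arguments": {"series": [0, 0, 0, -2, 0, 0, 0, 0, -5, 0, 0, -2, 0, -8, 0, 0, -4, 0, -9, 0, 0, -6, 0, -9, 0]}}

```text
clock: 12.07
eef_pos: [494.4, -235.4, 230.6]
tool_rot: [3.136, 0.006, 2.042]
force: [-0.2, -1.0, -0.5]
width: 0.2
gripper_force: 0.0
```

Call:
{"name": "arm_command", "arguments": {"series": [0, 0, 0, 0, 0, 0, 0, 0, 0, 0, 0, 0, 0, 0, 0, 0, 0, 0, 0, 0, 0, 0, 0, 0, 0]}}

```text
clock: 12.48
eef_pos: [491.4, -232.8, 226.0]
tool_rot: [-3.141, -0.001, 2.042]
force: [0.7, 0.7, 0.7]
width: -0.1
gripper_force: 0.0
```

```bash
sed -i 's/^cv2.imwrite(f"pics.*$/cv2.imwrite(f"pics\/{n}.png",p[:,:,::-1]);np.savez(n,P=P,u=u,v=v,d=d)/' look2.py; python3 look2.py r2; python3 - <<'E'
from h import *
z=np.load("r2.npz");P,u,v=z['P'],z['u'],z['v'];im=cv2.imread("pics/r2.png")
k=(abs(u)<60)&(abs(v)<85)&(P[...,2]>90);r,c=np.where(k);r0,r1,c0,c1=max(r.min()-5,0),r.max()+5,max(c.min()-5,0),c.max()+5
print(r0,r1,c0,c1);f=min(800/(c1-c0),600/(r1-r0));cv2.imwrite("pics/r2c.png",cv2.resize(im[r0:r1,c0:c1],None,fx=f,fy=f,interpolation=2))
# guide inner faces / catches by region at z>112
g=(P[...,2]>112)&(P[...,2]<134)
for su in(-1,1):
    for sv in(-1,1):
        s=g&(su*u>28)&(su*u<50)&(sv*v>15)&(sv*v<60)
        if s.sum()>20: print("guide",su,sv,s.sum(),"u",np.percentile(u[s],[2,98]),"v",np.percentile(v[s],[2,98]),"z",P[s][:,2].max())
for sv in(-1,1):
    s=(abs(u)<12)&(sv*v>38)&(sv*v<85)&(P[...,2]>98)&(P[...,2]<165)
    for lo in range(98,160,4):
        t=s&(P[...,2]>=lo)&(P[...,2]<lo+4)
        if t.sum()>3: print("catch",sv,lo,t.sum(),np.percentile(v[t],[2,50,98]).round(1),np.percentile(u[t],[2,98]).round(1))
E
```

```text
[ 491.4399261  -232.82406669  226.0315539 ] 117.01547399148598 [0.70828567 0.68463463 0.70613206]
top z 139.41945574496444 tilt u,v deg [ 0.03260138 -0.12070653]
15995 (array([ 464.6, -180.9]), array([60., 90.]), 26.9, np.float64(139.2)) u [-29.01483196  29.47152776] v [-44.9464171   43.18738909]
0 484 0 644
guide -1 -1 972 u [-44.56885726 -28.6917863 ] v [-58.63230966 -29.69713779] z 133.8956619850693
guide -1 1 1383 u [-45.03495123 -28.71093079] v [26.85440051 56.87074398] z 133.75756200765164
guide 1 -1 1031 u [28.7987158  45.38288008] v [-58.70919323 -29.30779064] z 132.1321913703616
guide 1 1 1313 u [28.5361502  44.86675876] v [27.41391571 57.1491282 ] z 131.8967591765444
catch -1 98 5 [-79.7 -73.4 -59.5] [-10.8  11.5]
catch -1 102 350 [-79.5 -75.6 -59. ] [-9.5 10.7]
catch -1 106 524 [-81.8 -66.  -59.2] [-11.3  11.7]
catch -1 110 243 [-70.1 -65.1 -58.7] [-11.3  11.7]
catch -1 114 175 [-55.6 -53.7 -52. ] [-8.9 10.1]
catch -1 134 57 [-45.9 -41.8 -38.6] [-10.9  11.6]
catch -1 138 465 [-45.7 -42.  -38.2] [-11.4  11.6]
catch 1 98 10 [56.7 72.9 77.2] [-11.7  10.9]
catch 1 102 598 [56.  72.9 77.1] [-10.2   9.6]
catch 1 106 832 [56.7 64.2 79.3] [-11.3  11.3]
catch 1 110 453 [48.1 60.3 67.7] [-11.2  11.7]
catch 1 114 266 [49.4 51.4 53.6] [-9.7  9.2]
catch 1 134 70 [38.3 42.3 43.9] [-11.2  10.6]
catch 1 138 466 [38.1 40.8 43.7] [-11.6  11.9]
```

View pics/r2c.png

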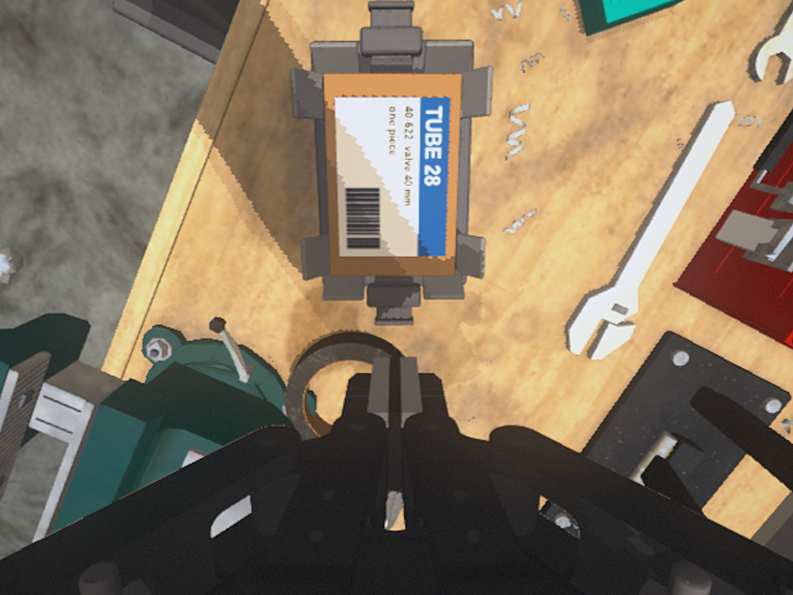

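The carton is centred in the guides (guide centre v -0.85, carton -0.9; u 0 and 0.2), level, and the catches are both about 3–4 mm open. So alignment is fine. I'll push again slowly and read the steady force.

Call:
{"name": "arm_command", "arguments": {"series": [0, 1.5, 0, 0, 0, 0, 3, 0, 1, 0, 0, 4.5, 0, 2.5, 0, 0, 5.8, 0, 4, 0, 0, 5.8, 0, 5, 0]}}

```text
clock: 13.0
eef_pos: [463.7, -179.0, 175.1]
tool_rot: [-3.14, -0.004, 2.044]
force: [0.1, 0.4, -0.5]
width: -0.4
gripper_force: 0.0
```

Call:
{"name": "arm_command", "arguments": {"series": [0, 0, 0, 1.5, 0, 0, 0, 0, 2.6, 0, 0, 0, 0, 3.3, 0, 0, 0, 0, 3.3, 0, 0, 0, 0, 3.3, 0]}}

```text
clock: 13.42
eef_pos: [465.7, -182.7, 143.2]
tool_rot: [-3.141, 0.0, 2.041]
force: [1.3, -0.9, -0.0]
width: 0.1
gripper_force: 0.0
```

Call:
{"name": "arm_command", "arguments": {"series": [0, 0, 0, 0.1, 0, 0, 0, 0, 0.2, 0, 0, 0, 0, 0.3, 0, 0, 0, 0, 0.4, 0, 0, 0, 0, 0.4, 0]}}

```text
clock: 13.83
eef_pos: [465.6, -182.2, 139.4]
tool_rot: [3.141, 0.0, 2.041]
force: [-0.5, -0.0, 1.4]
width: -0.0
gripper_force: 0.0
```

Call:
{"name": "arm_command", "arguments": {"series": [0, 0, 0, 0.05, 0, 0, 0, 0, 0.1, 0, 0, 0, 0, 0.1, 0, 0, 0, 0, 0.1, 0, 0, 0, 0, 0.1, 0]}}

```text
clock: 14.25
eef_pos: [466.1, -182.6, 138.9]
tool_rot: [3.141, 0.001, 2.041]
force: [0.1, 0.0, 5.1]
width: 0.2
gripper_force: 2.6
```

Call:
{"name": "arm_command", "arguments": {"series": [0, 0, 0, 0.05, 0, 0, 0, 0, 0.1, 0, 0, 0, 0, 0.1, 0, 0, 0, 0, 0.1, 0, 0, 0, 0, 0.1, 0]}}

```text
clock: 14.67
eef_pos: [466.6, -183.2, 138.7]
tool_rot: [3.14, 0.003, 2.041]
force: [-0.1, -0.6, 12.0]
width: -0.2
gripper_force: 5.7
```

```bash
python3 - <<'E'
from h import *
a=np.radians(27.1)
def prof(P,nm):
    u=(P[...,0]-464)*np.cos(a)+(P[...,1]+180)*np.sin(a);v=-(P[...,0]-464)*np.sin(a)+(P[...,1]+180)*np.cos(a)
    for sv in(1,-1):
        s=(abs(u)<9)&(sv*v>36)&(sv*v<85)
        print(nm,sv,[(lo,int(t.sum()),*np.percentile(v[t],[2,50,98]).round(1)) for lo in range(98,132,3) if (t:=s&(P[...,2]>=lo)&(P[...,2]<lo+3)).sum()>2])
prof(np.load("w2.npy"),"w2");prof(np.load("r2.npz")['P'],"r2");prof(cloud(np.load("top0.npy"),viewer.camera_model("top")),"top0")
E
```

```text
w2 1 [(98, 11, np.float64(36.4), np.float64(38.2), np.float64(38.8)), (101, 322, np.float64(38.8), np.float64(55.0), np.float64(72.6)), (104, 413, np.float64(39.3), np.float64(55.5), np.float64(74.8)), (107, 725, np.float64(41.3), np.float64(62.3), np.float64(74.9)), (110, 353, np.float64(43.0), np.float64(59.8), np.float64(67.0)), (113, 241, np.float64(44.8), np.float64(47.1), np.float64(49.6)), (116, 56, np.float64(45.6), np.float64(47.2), np.float64(48.7))]
w2 -1 [(98, 5, np.float64(-37.3), np.float64(-36.5), np.float64(-36.4))]
r2 1 [(101, 283, np.float64(56.1), np.float64(73.0), np.float64(76.8)), (104, 303, np.float64(55.9), np.float64(73.6), np.float64(79.5)), (107, 586, np.float64(56.8), np.float64(64.2), np.float64(79.3)), (110, 318, np.float64(48.1), np.float64(60.8), np.float64(67.5)), (113, 238, np.float64(48.5), np.float64(50.9), np.float64(53.7)), (116, 58, np.float64(49.7), np.float64(51.2), np.float64(52.8))]
r2 -1 [(101, 142, np.float64(-79.4), np.float64(-75.8), np.float64(-59.1)), (104, 198, np.float64(-80.1), np.float64(-75.6), np.float64(-59.0)), (107, 362, np.fl
[... 502 characters left out ...]
3), np.float64(76.4)), (110, 40, np.float64(43.7), np.float64(64.0), np.float64(75.2)), (113, 16, np.float64(45.2), np.float64(47.9), np.float64(66.6)), (116, 11, np.float64(47.3), np.float64(48.7), np.float64(50.7))]
top0 -1 [(98, 10, np.float64(-41.0), np.float64(-38.5), np.float64(-37.2)), (101, 17, np.float64(-74.8), np.float64(-56.5), np.float64(-39.7)), (104, 38, np.float64(-75.5), np.float64(-57.4), np.float64(-40.7)), (107, 46, np.float64(-76.9), np.float64(-61.4), np.float64(-41.9)), (110, 52, np.float64(-74.4), np.float64(-62.6), np.float64(-44.4)), (113, 22, np.float64(-64.4), np.float64(-47.9), np.float64(-45.3)), (116, 8, np.float64(-50.9), np.float64(-49.6), np.float64(-48.4))]
```

```bash
python3 - <<'E'
from h import *
p,d=viewer.get_image("scene");P=cloud(d,viewer.camera_model("scene"));np.save("s3.npy",P);cv2.imwrite("pics/s3.png",p[:,:,::-1])
a=np.radians(27.1);u=(P[...,0]-464)*np.cos(a)+(P[...,1]+180)*np.sin(a);v=-(P[...,0]-464)*np.sin(a)+(P[...,1]+180)*np.cos(a)
for c in(384,392,400,408,416):
    print(c,[(r,*p[r,c].tolist(),*np.round([u[r,c],v[r,c],P[r,c,2]]).astype(int).tolist()) for r in range(262,320,2)])
E
```

```text
384 [(262, 142, 130, 116, -23, 22, 139), (264, 113, 87, 64, -27, 21, 139), (266, 129, 97, 69, -29, 21, 137), (268, 102, 93, 93, -29, 21, 134), (270, 113, 127, 138, -30, 20, 132), (272, 106, 119, 132, -30, 20, 129), (274, 188, 182, 170, -28, 21, 125), (276, 207, 198, 181, -31, 20, 124), (278, 208, 199, 180, -30, 20, 121), (280, 207, 198, 180, -29, 20, 117), (282, 207, 198, 180, -28, 20, 114), (284, 207, 198, 181, -29, 20, 111), (286, 172, 159, 140, -29, 20, 109), (288, 135, 112, 91, -30, 20, 106), (290, 157, 147, 133, -21, 21, 98), (292, 123, 106, 88, -25, 20, 97), (294, 122, 93, 66, -28, 20, 96), (296, 123, 96, 72, -29, 20, 94), (298, 72, 86, 106, -28, 20, 90), (300, 72, 96, 120, -29, 19, 88), (302, 159, 157, 153, -30, 19, 85), (304, 205, 196, 177, -29, 19, 82), (306, 207, 197, 180, -29, 19, 79), (308, 208, 198, 179, -28, 19, 75), (310, 206, 196, 178, -31, 19, 74), (312, 206, 196, 177, -30, 19, 70), (314, 178, 165, 147, -30, 18, 67), (316, 128, 106, 88, -28, 19, 63), (318, 122, 115, 109, -28, 19, 60)]
392 [(262, 157, 148, 135, -22, 12, 140), (264, 118, 98, 80, -24, 12, 139), (266, 12
[... 3279 characters left out ...]
97, 179, -29, -20, 123), (282, 205, 195, 177, -30, -20, 120), (284, 205, 197, 179, -30, -20, 118), (286, 205, 197, 178, -29, -20, 114), (288, 206, 196, 178, -29, -20, 111), (290, 177, 163, 144, -30, -21, 109), (292, 122, 98, 74, -29, -21, 105), (294, 118, 110, 99, -22, -20, 98), (296, 118, 98, 79, -25, -21, 97), (298, 125, 94, 67, -27, -21, 96), (300, 125, 97, 74, -28, -21, 94), (302, 58, 71, 97, -28, -21, 90), (304, 36, 67, 106, -28, -22, 88), (306, 155, 154, 151, -30, -22, 86), (308, 204, 195, 176, -28, -22, 82), (310, 207, 198, 179, -28, -22, 79), (312, 206, 196, 178, -30, -22, 76), (314, 206, 197, 177, -29, -22, 73), (316, 206, 196, 177, -29, -23, 70), (318, 187, 175, 156, -29, -23, 67)]
```

The gap is confirmed (upper carton underside 104, lower top 97), so it's held at its ends only. I'll re-centre and try a firmer steady push, well under the limits.

Call:
{"name": "arm_command", "arguments": {"series": [0, 0, 0, -0.4, 0, 0, 0.2, -0.1, -0.4, 0, 0, 0.2, -0.1, -0.4, 0, 0, 0.2, -0.1, -0.2, 0, 0, 0.2, -0.1, -0.1, 0]}}

```text
clock: 15.13
eef_pos: [464.3, -181.1, 138.7]
tool_rot: [3.141, 0.001, 2.041]
force: [-1.7, -1.0, 15.1]
width: -0.2
gripper_force: 7.7
```

Call:
{"name": "arm_command", "arguments": {"series": [0, 0, 0, 0.1, 0, 0, 0, 0, 0.2, 0, 0, 0, 0, 0.3, 0, 0, 0, 0, 0.3, 0, 0, 0, 0, 0.3, 0]}}

```text
clock: 15.55
eef_pos: [464.8, -181.4, 138.2]
tool_rot: [3.139, 0.002, 2.041]
force: [-4.7, 2.7, 30.7]
width: -0.2
gripper_force: 15.8
```

It's a steady 31 N and centred with no slip, so brute force is wrong. I'll regrip the carton, free it and lower it again while feeling where it binds.

Call:
{"name": "arm_command", "arguments": {"series": [88, 0, 0, -1.0, 0, 88, 0, 0, -1.8, 0, 88, 0, 0, -1.8, 0, 88, 0, 0, -1.8, 0, 88, 0, 0, -1.8, 0]}}

```text
clock: 15.97
eef_pos: [463.4, -180.6, 152.7]
tool_rot: [-3.141, -0.001, 2.041]
force: [-0.1, 1.2, 0.4]
width: 60.5
gripper_force: 0.0
```

Call:
{"name": "arm_command", "arguments": {"series": [88, 0, 0, 0, 0, 88, 0, 0, 0, 0, 88, 0, 0, 0, 0, 88, 0, 0, 0, 0, 88, 0, 0, 0, 0]}}

```text
clock: 16.38
eef_pos: [463.7, -180.9, 153.1]
tool_rot: [-3.141, -0.0, 2.041]
force: [-0.4, -0.4, 0.4]
width: 75.6
gripper_force: 0.0
```

Call:
{"name": "arm_command", "arguments": {"series": [88, 0, 0.1, 1, 0, 88, 0, 0.1, 2.2, 0, 88, 0, 0.1, 3.4, 0, 88, 0, 0.1, 4.4, 0, 88, 0, 0.1, 4.4, 0]}}

```text
clock: 16.8
eef_pos: [463.3, -179.8, 107.1]
tool_rot: [-3.139, -0.003, 2.041]
force: [-0.3, 0.7, -0.2]
width: 75.2
gripper_force: 0.0
```

Call:
{"name": "arm_command", "arguments": {"series": [20, 0, 0, 0, 0, 20, 0, 0, 0, 0, 20, 0, 0, 0, 0, 20, 0, 0, 0, 0, 20, 0, 0, 0, 0]}}

```text
clock: 17.22
eef_pos: [464.9, -180.4, 109.6]
tool_rot: [3.141, 0.0, 2.041]
force: [0.1, -0.1, -1.8]
width: 58.7
gripper_force: 64.5
```

Call:
{"name": "arm_command", "arguments": {"series": [20, 0, 0, -0.3, 0, 20, 0, 0, -0.6, 0, 20, 0, 0, -0.8, 0, 20, 0, 0, -0.8, 0, 20, 0, 0, -0.8, 0]}}

```text
clock: 17.63
eef_pos: [464.8, -180.4, 117.5]
tool_rot: [3.141, 0.0, 2.041]
force: [0.3, 0.6, -2.2]
width: 59.2
gripper_force: 64.7
```

```bash
cat > prof.py <<'E'
from h import *
a=np.radians(27.1)
def prof(P,nm):
    u=(P[...,0]-464)*np.cos(a)+(P[...,1]+180)*np.sin(a);v=-(P[...,0]-464)*np.sin(a)+(P[...,1]+180)*np.cos(a)
    for sv in(1,-1):
        s=(abs(u)<9)&(sv*v>36)&(sv*v<85)
        print(nm,sv,[(lo,int(t.sum()),*[float(x) for x in np.percentile(v[t],[2,50,98]).round(1)]) for lo in range(98,125,3) if (t:=s&(P[...,2]>=lo)&(P[...,2]<lo+3)).sum()>2])
if __name__=="__main__":
    p,d=viewer.get_image("wrist");prof(cloud(d,viewer.camera_model("wrist")),"wrist")
    p,d=viewer.get_image("scene");P=cloud(d,viewer.camera_model("scene"));prof(P,"scene now")
    cv2.imwrite("pics/s4.png",p[:,:,::-1])
    prof(np.load("s3.npy"),"scene s3");prof(cloud(np.load("scene0.npy"),viewer.camera_model("scene")),"scene0")
E
python3 prof.py
```

```text
wrist 1 [(101, 955, 48.9, 54.7, 72.8), (104, 620, 49.1, 56.3, 75.9), (107, 1506, 43.5, 65.0, 75.5), (110, 631, 43.4, 61.5, 67.5), (113, 589, 43.6, 47.8, 50.0), (116, 190, 43.6, 46.9, 49.1), (119, 70, 43.5, 43.8, 44.0), (122, 79, 43.6, 43.7, 44.0)]
wrist -1 []
scene now 1 [(98, 3, 55.4, 56.5, 69.8), (101, 8, 70.3, 71.2, 72.5), (104, 8, 69.7, 71.1, 72.2), (107, 24, 63.4, 72.3, 74.6), (110, 10, 64.7, 65.5, 66.7)]
scene now -1 [(98, 4, -78.7, -75.6, -72.6), (101, 18, -76.6, -72.0, -53.4), (104, 31, -76.9, -73.1, -56.0), (107, 40, -78.7, -71.6, -60.7), (110, 51, -70.4, -64.9, -47.1), (113, 17, -52.8, -49.2, -47.1), (116, 12, -52.3, -50.9, -49.6)]
scene s3 1 [(101, 15, 59.5, 72.8, 75.4), (104, 23, 69.8, 72.7, 77.2), (107, 21, 64.1, 74.9, 77.5), (110, 15, 46.3, 65.2, 66.4), (113, 10, 47.1, 48.6, 51.9), (116, 9, 48.1, 48.9, 50.5)]
scene s3 -1 [(98, 3, -79.6, -73.7, -72.6), (101, 30, -82.8, -75.4, -55.1), (104, 53, -80.8, -75.1, -48.8), (107, 49, -84.0, -71.0, -49.6), (110, 47, -70.8, -66.1, -51.5), (113, 6, -56.2, -54.0, -48.8), (116, 5, -55.4, -55.1, -48.2), (122, 4, -48.3, -48.2, -48.1)]
scene0 1 [(101, 6, 38.4, 63.2, 72.4), (104, 22, 38.4, 70.5, 72.3), (107, 28, 40.7, 72.3, 74.6), (110, 29, 42.0, 44.7, 67.2), (113, 16, 43.6, 44.9, 48.4), (116, 14, 44.9, 46.8, 48.3)]
scene0 -1 [(98, 3, -71.8, -55.0, -53.8), (101, 26, -78.0, -72.7, -53.1), (104, 34, -78.4, -72.3, -42.3), (107, 43, -78.6, -71.3, -44.7), (110, 54, -71.0, -65.2, -46.6), (113, 15, -52.8, -49.2, -47.7), (116, 14, -52.0, -50.4, -49.2)]
```

Both catches sprang back. In the jam the −y catch had moved about 5 mm and the +y one only 2–4 mm, so the carton sat too far toward −y and that catch seems to have bottomed out. I'll shift +1.5 mm along tool x and re-lower.

Call:
{"name": "arm_command", "arguments": {"series": [20, 0.15, 0, 0, 0, 20, 0.15, 0, 0.2, 0, 20, 0.15, 0, 0.4, 0, 20, 0.15, 0, 0.6, 0, 20, 0.15, 0, 0.6, 0]}}

```text
clock: 18.15
eef_pos: [463.8, -178.9, 110.8]
tool_rot: [-3.141, -0.0, 2.041]
force: [0.3, -0.8, -1.9]
width: 58.8
gripper_force: 64.7
```

Call:
{"name": "arm_command", "arguments": {"series": [20, 0, 0, 0.1, 0, 20, 0, 0, 0.2, 0, 20, 0, 0, 0.3, 0, 20, 0, 0, 0.4, 0, 20, 0, 0, 0.4, 0]}}

```text
clock: 18.57
eef_pos: [464.9, -180.6, 109.0]
tool_rot: [3.14, 0.003, 2.04]
force: [-2.5, -2.9, 15.1]
width: 59.3
gripper_force: 66.8
```

The wall stays at the same height whichever way it's shifted. I'll look closely at both catches in the jammed state, in one composite.

```bash
python3 - <<'E'
import cv2,numpy as np
s=cv2.imread("pics/s3.png");r=cv2.imread("pics/r2.png")
f=lambda im,y,x,h,w:cv2.resize(im[y:y+h,x:x+w],(400,300),interpolation=cv2.INTER_CUBIC)
cv2.imwrite("pics/z.png",np.vstack([np.hstack([f(s,240,335,60,80),f(s,240,400,60,80)]),np.hstack([f(r,0,250,90,120),f(r,185,260,90,120)])]))
E
```

```text
(no output)
```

View pics/z.png

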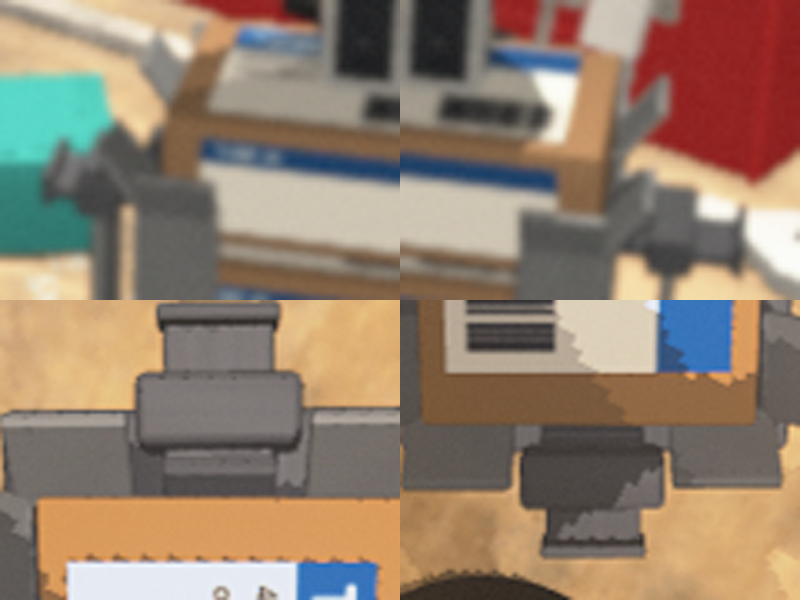

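The composite shows the sliding catches in their housings, upper left (90,170) and upper right (690,220), plus lower views at (220,410) and (590,480). Both are pushed well out with free travel left, and the carton edges meet only the catches. It looks like sticking on the slopes, so I'll wiggle gently under load while gripped.

Call:
{"name": "arm_command", "arguments": {"series": [20, 0, 0, 0, 2, 20, 0, 0, 0, -2, 20, 0, 0, 0, 2, 20, 0, 0, 0, -2, 20, 0, 0, 0, 0]}}

```text
clock: 18.98
eef_pos: [465.5, -180.1, 108.9]
tool_rot: [3.139, 0.003, 2.044]
force: [-0.0, -0.9, 13.5]
width: 58.5
gripper_force: 66.1
```

Call:
{"name": "arm_command", "arguments": {"series": [20, 0.2, 0, 0.1, 0, 20, -0.2, 0, 0.1, 0, 20, 0.2, 0, 0.1, 0, 20, -0.2, 0, 0.1, 0, 20, 0, 0, 0.1, 0]}}

```text
clock: 19.4
eef_pos: [466.0, -180.6, 108.7]
tool_rot: [3.138, 0.004, 2.04]
force: [-0.9, -1.8, 19.8]
width: 59.3
gripper_force: 67.1
```

```bash
python3 - <<'E'
from h import *
a=np.radians(27.2)
for nm,P in(("top0",cloud(np.load("top0.npy"),viewer.camera_model("top"))),("w2",np.load("w2.npy"))):
    u=(P[...,0]-464)*np.cos(a)+(P[...,1]+180)*np.sin(a);v=-(P[...,0]-464)*np.sin(a)+(P[...,1]+180)*np.cos(a)+.85
    z=P[...,2]
    k=(abs(u)<36)&(abs(v)<50)&(z>95)&(z<140)&((v>-20)|(nm=="top0"))
    us=np.arange(-36,37,6);print(nm,"max z per cell; cols u=-33..33");
    for vv in range(48,-51,-6):
        print(vv,[int(z[c].max()) if (c:=k&(abs(v-vv)<=3)&(abs(u-uu-3)<=3)).sum() else 0 for uu in us[:-1]])
E
```

```text
top0 max z per cell; cols u=-33..33
48 [120, 119, 121, 117, 118, 118, 117, 117, 118, 118, 119, 121]
42 [119, 97, 98, 99, 111, 111, 111, 108, 99, 99, 98, 120]
36 [123, 101, 101, 100, 99, 99, 99, 98, 101, 102, 101, 119]
30 [117, 99, 98, 100, 100, 100, 100, 101, 100, 99, 98, 120]
24 [0, 100, 102, 101, 99, 99, 101, 100, 98, 99, 100, 0]
18 [0, 101, 100, 99, 101, 100, 99, 99, 99, 102, 99, 0]
12 [0, 99, 102, 100, 101, 100, 100, 100, 101, 101, 101, 0]
6 [0, 100, 101, 100, 100, 100, 100, 99, 99, 100, 100, 0]
0 [0, 99, 99, 100, 100, 100, 100, 99, 100, 99, 100, 0]
-6 [0, 100, 100, 100, 100, 99, 101, 101, 100, 98, 99, 0]
-12 [0, 99, 100, 100, 101, 100, 101, 100, 100, 98, 99, 97]
-18 [0, 100, 100, 99, 100, 99, 100, 101, 99, 102, 101, 97]
-24 [0, 99, 99, 101, 100, 100, 101, 99, 99, 100, 100, 0]
-30 [119, 100, 102, 100, 99, 100, 100, 99, 101, 99, 99, 122]
-36 [119, 98, 100, 100, 101, 99, 101, 100, 101, 101, 100, 120]
-42 [122, 98, 98, 98, 112, 114, 111, 115, 98, 98, 99, 121]
-48 [120, 121, 121, 121, 116, 119, 117, 117, 120, 120, 120, 122]
w2 max z per cell; cols u=-33..33
48 [121, 121, 121, 120, 117, 116, 117, 116, 120, 121, 120, 120]
42 [122, 99, 98, 99, 112, 112, 112, 112, 98, 98, 98, 121]
36 [120, 98, 99, 98, 98, 98, 98, 99, 98, 98, 99, 120]
30 [120, 98, 99, 99, 98, 99, 100, 99, 99, 99, 98, 120]
24 [0, 98, 99, 99, 99, 99, 99, 99, 99, 99, 99, 97]
18 [0, 98, 99, 99, 99, 99, 99, 99, 98, 98, 98, 96]
12 [0, 99, 99, 99, 99, 99, 99, 99, 99, 99, 99, 96]
6 [0, 98, 99, 99, 99, 99, 99, 98, 98, 98, 99, 97]
0 [0, 99, 99, 98, 99, 99, 99, 99, 99, 99, 98, 97]
-6 [0, 98, 99, 98, 99, 99, 99, 98, 99, 99, 98, 96]
-12 [0, 98, 99, 99, 99, 99, 98, 99, 99, 99, 98, 97]
-18 [0, 98, 98, 98, 98, 98, 98, 99, 99, 98, 99, 95]
-24 [0, 0, 0, 0, 0, 0, 0, 0, 0, 0, 0, 0]
-30 [0, 0, 0, 0, 0, 0, 0, 0, 0, 0, 0, 0]
-36 [0, 0, 0, 0, 0, 0, 0, 0, 0, 0, 0, 0]
-42 [0, 0, 0, 0, 0, 0, 0, 0, 0, 0, 0, 0]
-48 [0, 0, 0, 0, 0, 0, 0, 0, 0, 0, 0, 0]
```

```bash
cat > tail.py <<'E'
from h import *
a=np.radians(27.2)
s=monitor.read_state();print(np.round(s['eef_pos'],1),np.round(s['force'],1))
for nm in("wrist","scene"):
    p,d=viewer.get_image(nm);P=cloud(d,viewer.camera_model(nm))
    u=(P[...,0]-464)*np.cos(a)+(P[...,1]+180)*np.sin(a);v=-(P[...,0]-464)*np.sin(a)+(P[...,1]+180)*np.cos(a)+.85;z=P[...,2]
    for sv in(1,-1):
        t=(abs(u)<9)&(sv*v>69)&(sv*v<90)&(z>99)&(z<112)
        n=(abs(u)<8)&(sv*v>44.8)&(sv*v<58)&(z>113)&(z<122)
        print(nm,sv,"tail",t.sum(),np.percentile(sv*v[t],[50,95]).round(1) if t.sum()>5 else 0,"nose",n.sum(),np.percentile(sv*v[n],[50,95]).round(1) if n.sum()>5 else 0)
E
python3 tail.py
```

```text
[ 466.  -180.6  108.7] [-0.9 -1.8 19.8]
wrist 1 tail 1818 [74.8 79.9] nose 656 [52.4 54.4]
wrist -1 tail 0 0 nose 0 0
scene 1 tail 54 [76.  78.6] nose 22 [50.4 53.2]
scene -1 tail 95 [76.4 81.7] nose 16 [52.1 54.9]
```

Call:
{"name": "arm_command", "arguments": {"series": [20, 0, 0, -0.1, 0, 20, 0, 0, -0.3, 0, 20, 0, 0, -0.3, 0, 20, 0, 0, -0.3, 0, 20, 0, 0, -0.3, 0]}}

```text
clock: 19.92
eef_pos: [464.1, -179.1, 109.3]
tool_rot: [3.141, 0.0, 2.041]
force: [0.0, -0.3, 3.1]
width: 59.0
gripper_force: 64.9
```

```bash
python3 tail.py
```

```text
[ 464.1 -179.1  109.3] [ 0.  -0.3  3.1]
wrist 1 tail 1997 [75.6 81.2] nose 904 [53.  55.8]
wrist -1 tail 0 0 nose 0 0
scene 1 tail 65 [76.1 80.4] nose 15 [52.3 54.9]
scene -1 tail 78 [75.4 80.3] nose 16 [51.8 54.4]
```

Call:
{"name": "arm_command", "arguments": {"series": [20, 0, 0, -0.1, 0, 20, 0, 0, -0.3, 0, 20, 0, 0, -0.4, 0, 20, 0, 0, -0.4, 0, 20, 0, 0, -0.4, 0]}}

```text
clock: 20.43
eef_pos: [463.6, -179.0, 113.2]
tool_rot: [-3.141, -0.0, 2.041]
force: [-0.7, -0.1, -0.8]
width: 59.0
gripper_force: 64.7
```

```bash
python3 tail.py
```

```text
[ 463.6 -179.   113.2] [-0.7 -0.1 -0.8]
wrist 1 tail 1607 [74.6 79.5] nose 818 [51.2 54. ]
wrist -1 tail 0 0 nose 0 0
scene 1 tail 48 [75.2 78.2] nose 9 [51.8 53.1]
scene -1 tail 66 [74.2 78. ] nose 22 [50.  52.1]
```

```bash
python3 - <<'E'
from h import *
a=np.radians(27.2)
for nm,P in(("top0",cloud(np.load("top0.npy"),viewer.camera_model("top"))),("r2",np.load("r2.npz")['P'])):
    u=(P[...,0]-464)*np.cos(a)+(P[...,1]+180)*np.sin(a);v=-(P[...,0]-464)*np.sin(a)+(P[...,1]+180)*np.cos(a)+.85;z=P[...,2]
    for sv in(-1,1):
        print(nm,sv,[(vv,int(np.median(z[c])),int(np.percentile(z[c],95))) for vv in range(44,110,3) if (c:=(abs(u)<10)&(abs(sv*v-vv)<=1.5)&(z<250)).sum()>2])
s=monitor.read_state();print(np.round(s['tau'],1),s['clock'])
E
```

```text
top0 -1 [(44, 110, 114), (47, 114, 117), (50, 115, 116), (53, 105, 105), (56, 104, 108), (59, 108, 112), (62, 111, 112), (65, 111, 112), (68, 110, 113), (71, 105, 107), (74, 106, 111), (77, 107, 108)]
top0 1 [(44, 109, 111), (47, 114, 116), (50, 115, 118), (53, 104, 109), (56, 104, 106), (59, 108, 110), (62, 110, 113), (65, 70, 111), (68, 23, 112), (71, 104, 110), (74, 11, 108), (77, 101, 110), (80, 8, 9), (83, 7, 8), (86, 1, 8), (89, 0, 2), (92, 0, 3), (95, 0, 2), (98, 1, 2), (101, 0, 1), (104, 0, 3), (107, 0, 2)]
r2 -1 [(44, 138, 139), (47, 240, 248), (50, 234, 249), (53, 238, 248), (56, 114, 115), (59, 108, 110), (62, 109, 111), (65, 109, 110), (68, 110, 111), (71, 104, 109), (74, 103, 105), (77, 104, 107), (80, 107, 109)]
r2 1 [(44, 138, 139), (50, 113, 116), (53, 115, 116), (56, 104, 114), (59, 109, 110), (62, 109, 110), (65, 109, 111), (68, 109, 110), (71, 103, 105), (74, 103, 104), (77, 104, 108), (80, 107, 108)]
[ -0.2 -46.7   2.9 -11.3  -0.1  -0.1  -0. ] 20.5333
```

Call:
{"name": "arm_command", "arguments": {"series": [20, -0.1, 0, 0, 0, 20, -0.1, 0, 0, 0, 88, -0.1, 0, 0, 0, 88, -0.1, 0, 0, 0, 88, -0.1, 0, 0, 0]}}

```text
clock: 20.95
eef_pos: [464.7, -180.0, 113.4]
tool_rot: [3.141, 0.0, 2.041]
force: [-0.6, -0.6, 1.0]
width: 75.2
gripper_force: 0.0
```

Call:
{"name": "arm_command", "arguments": {"series": [88, 0, 0, 0, 0, 88, 0, 0, -2, 0, 88, 0, 0, -5, 0, 88, 0, 0, -8, 0, 0, 0, 0, -11, 0]}}

```text
clock: 21.37
eef_pos: [464.0, -179.9, 224.5]
tool_rot: [-3.141, -0.0, 2.041]
force: [-0.6, 0.8, 0.4]
width: 64.9
gripper_force: 0.0
```

Call:
{"name": "arm_command", "arguments": {"series": [0, 0, 0, 0, 0, 0, 0, 0, 0, 0, 0, 0, 0, 0, 0, 0, 0, 0, 0, 0, 0, 0, 0, 0, 0]}}

```text
clock: 21.78
eef_pos: [463.6, -179.7, 222.1]
tool_rot: [-3.14, -0.002, 2.041]
force: [0.0, -0.1, -0.3]
width: 1.5
gripper_force: 0.0
```

```bash
python3 look2.py r3; python3 tail.py
```

```text
[ 463.6420566  -179.67016544  222.12953119] 116.95546029000424 [ 0.03510551 -0.12789903 -0.29900316]
top z 139.45665611602422 tilt u,v deg [ 0.11686184 -0.14982258]
11110 (array([ 465.7, -180.6]), array([60. , 90.4]), 27.1, np.float64(139.3)) u [-28.10241185  30.58071479] v [-40.67536326  43.30770987]
[ 463.9 -179.8  222.4] [ 0.9  0.  -0.3]
wrist 1 tail 564 [75.  79.8] nose 211 [52.  54.3]
wrist -1 tail 0 0 nose 0 0
scene 1 tail 56 [76.1 79.2] nose 18 [51.1 53.8]
scene -1 tail 91 [75.6 81.5] nose 15 [52.1 54.4]
```

Released 4 mm higher, it slid down by its own weight to exactly the same height (139.4). So the catches yield easily, and something stops it at underside 104.4. I'll regrip and compare the stop height with the carton held toward +y and then −y.

Call:
{"name": "arm_command", "arguments": {"series": [88, 0, 0.15, 0, 0, 88, 0, 0.15, 0, 0, 88, 0, 0.15, 1, 0, 88, 0, 0.15, 2, 0, 88, 0, 0.15, 3, 0]}}

```text
clock: 22.4
eef_pos: [466.0, -179.3, 193.0]
tool_rot: [3.141, 0.0, 2.041]
force: [-0.6, -0.1, -0.8]
width: 60.3
gripper_force: 0.0
```

Call:
{"name": "arm_command", "arguments": {"series": [88, 0, 0, 2, 0, 88, 0, 0, 4.5, 0, 88, 0, 0, 7, 0, 88, 0, 0, 8.3, 0, 88, 0, 0, 8.3, 0]}}

```text
clock: 22.82
eef_pos: [463.8, -178.5, 107.5]
tool_rot: [-3.138, -0.004, 2.041]
force: [-0.3, -0.2, 0.1]
width: 75.1
gripper_force: 0.0
```

Call:
{"name": "arm_command", "arguments": {"series": [20, 0, 0, 0, 0, 20, 0, 0, 0, 0, 20, 0, 0, 0, 0, 20, 0, 0, 0, 0, 20, 0, 0, 0, 0]}}

```text
clock: 23.23
eef_pos: [465.9, -179.7, 111.0]
tool_rot: [3.141, 0.001, 2.041]
force: [0.1, -1.3, -0.1]
width: 59.0
gripper_force: 64.8
```

Call:
{"name": "arm_command", "arguments": {"series": [20, 0.1, 0, -0.2, 0, 20, 0.3, 0, -0.2, 0, 20, 0.3, 0, -0.1, 0, 20, 0.3, 0, 0.1, 0, 20, 0.3, 0, 0.2, 0]}}

```text
clock: 23.65
eef_pos: [464.9, -177.6, 110.1]
tool_rot: [3.14, 0.002, 2.041]
force: [-5.7, -2.7, 30.0]
width: 59.1
gripper_force: 68.5
```

Call:
{"name": "arm_command", "arguments": {"series": [20, 0, 0, 0, 0, 20, 0, 0, 0, 0, 20, 0, 0, 0, 0, 20, 0, 0, 0, 0, 20, 0, 0, 0, 0]}}

```text
clock: 24.07
eef_pos: [464.9, -177.6, 110.2]
tool_rot: [3.14, 0.002, 2.041]
force: [-4.4, -2.0, 19.9]
width: 58.5
gripper_force: 67.4
```

Call:
{"name": "arm_command", "arguments": {"series": [20, 0, 0, -0.4, 0, 20, -0.2, -0.3, -0.4, 0, 20, -0.2, -0.4, -0.2, 0, 20, -0.2, -0.4, 0, 0, 20, -0.2, -0.4, 0, 0]}}

```text
clock: 24.48
eef_pos: [463.2, -181.5, 110.1]
tool_rot: [3.139, 0.003, 2.04]
force: [-3.0, -1.5, 22.7]
width: 58.9
gripper_force: 68.6
```

Call:
{"name": "arm_command", "arguments": {"series": [20, 0, 0, 0.1, 0, 20, 0, 0, 0.1, 0, 20, 0, 0, 0.1, 0, 20, 0, 0, 0.1, 0, 20, 0, 0, 0.1, 0]}}

```text
clock: 24.9
eef_pos: [463.5, -181.9, 110.0]
tool_rot: [3.138, 0.004, 2.04]
force: [-3.9, -2.0, 29.1]
width: 58.9
gripper_force: 69.5
```

```bash
python3 tail.py; python3 - <<'E'
from h import *
P=cloud(np.load("scene0.npy"),viewer.camera_model("scene"));W=np.load("w2.npy")
a=np.radians(27.2)
for nm,P in(("scene0",P),("w2",W)):
    u=(P[...,0]-464)*np.cos(a)+(P[...,1]+180)*np.sin(a);v=-(P[...,0]-464)*np.sin(a)+(P[...,1]+180)*np.cos(a)+.85;z=P[...,2]
    for sv in(1,-1):
        t=(abs(u)<9)&(sv*v>69)&(sv*v<90)&(z>99)&(z<112)
        n=(abs(u)<8)&(sv*v>44.8)&(sv*v<58)&(z>113)&(z<122)
        print(nm,sv,"tail",t.sum(),np.percentile(sv*v[t],[50,95]).round(1) if t.sum()>5 else 0,"nose",n.sum(),np.percentile(sv*v[n],[50,95]).round(1) if n.sum()>5 else 0)
# scene view of everything along v at u within +-28 between z 99 and 112 (jammed, s3) : what lies in the gap
P=np.load("s3.npy");u=(P[...,0]-464)*np.cos(a)+(P[...,1]+180)*np.sin(a);v=-(P[...,0]-464)*np.sin(a)+(P[...,1]+180)*np.cos(a)+.85;z=P[...,2]
k=(abs(v)<46)&(u>-45)&(u<45)&(z>98)&(z<107)
for vv in range(-44,46,4):
    c=k&(abs(v-vv)<2)
    if c.sum(): print(vv,sorted((int(x),int(y)) for x,y in zip(u[c],z[c]))[:12])
E
```

```text
[ 463.5 -181.9  110. ] [-3.9 -2.  29.1]
wrist 1 tail 1581 [74.4 78.8] nose 640 [51.2 53.1]
wrist -1 tail 0 0 nose 0 0
scene 1 tail 49 [75.1 77.8] nose 22 [49.8 52. ]
scene -1 tail 97 [76.5 82.9] nose 9 [53.3 55.2]
scene0 1 tail 32 [73.1 75.2] nose 22 [47.1 49.2]
scene0 -1 tail 63 [74.1 77.7] nose 27 [49.3 51.7]
w2 1 tail 397 [73.5 75.8] nose 261 [48.  50.4]
w2 -1 tail 0 0 nose 0 0
-44 [(-36, 102), (-36, 103), (-35, 98), (-35, 98), (-35, 99), (-35, 100), (-35, 104), (-35, 104), (-35, 105), (-34, 98), (-34, 99), (-34, 101)]
-40 [(-37, 103), (-36, 101), (-36, 101), (-36, 101), (-35, 98), (-35, 99), (-35, 99), (-35, 102), (-35, 103), (-35, 103), (-35, 104), (-35, 105)]
-36 [(-37, 99), (-37, 101), (-36, 99), (-36, 105), (-36, 106), (-36, 106), (-36, 106), (-35, 101), (-35, 101), (-35, 102), (-35, 103), (-35, 103)]
-32 [(-37, 102), (-37, 106), (-36, 98), (-36, 100), (-36, 101), (-36, 105), (-35, 99), (-35, 99), (-35, 100), (-35, 103), (-34, 101), (-34, 101)]
-28 [(-35, 99), (-34, 101), (-32, 98), (-28, 104), (-28, 105), (-28, 106), (-27, 105), (-24, 98), (-22, 98)]
-24 [(-29, 106), (-28, 1
[... 1529 characters left out ...]
), (-36, 101), (-36, 105), (-35, 99), (-35, 102), (-35, 102), (-35, 103), (-35, 104), (-35, 104), (-35, 106), (-34, 98)]
32 [(-37, 100), (-37, 101), (-36, 102), (-36, 102), (-36, 104), (-36, 106), (-35, 99), (-35, 99), (-35, 99), (-35, 101), (-35, 104), (-35, 105)]
36 [(-36, 100), (-36, 103), (-36, 105), (-35, 98), (-35, 98), (-35, 101), (-35, 101), (-35, 103), (-35, 105), (-35, 106), (-34, 98), (-34, 100)]
40 [(-36, 98), (-36, 98), (-36, 99), (-36, 99), (-36, 100), (-36, 101), (-36, 102), (-36, 102), (-36, 104), (-36, 106), (-35, 100), (-35, 100)]
44 [(-38, 101), (-37, 105), (-36, 99), (-36, 99), (-36, 103), (-36, 106), (-35, 100), (-35, 101), (-35, 101), (-35, 101), (-35, 103), (-35, 106)]
```

The stop doesn't move with sideways shifts, though both catches follow the carton, so it's a small step on the catches, met only when they're pressed slowly. A little downward speed should fling the light catches clear. I'll lift the carton inside the guides and drop it.

Call:
{"name": "arm_command", "arguments": {"series": [20, 0.1, 0.1, -0.5, 0, 20, 0.1, 0.1, -1.2, 0, 20, 0.1, 0.1, -1.8, 0, 20, 0.1, 0.1, -2.1, 0, 20, 0.1, 0.1, -2.1, 0]}}

```text
clock: 25.42
eef_pos: [462.1, -178.3, 128.5]
tool_rot: [3.142, -0.001, 2.042]
force: [0.2, 0.2, -1.9]
width: 59.0
gripper_force: 65.8
```

Call:
{"name": "arm_command", "arguments": {"series": [20, 0, 0, 0, 0, 20, 0, 0, 0, 0, 20, 0, 0, 0, 0, 20, 0, 0, 0, 0, 20, 0, 0, 0, 0]}}

```text
clock: 25.83
eef_pos: [462.0, -178.8, 128.0]
tool_rot: [-3.141, -0.0, 2.041]
force: [0.4, 0.0, -2.0]
width: 59.1
gripper_force: 65.8
```

Call:
{"name": "arm_command", "arguments": {"series": [20, -0.2, 0.2, -0.3, 0, 20, -0.2, 0.2, -0.5, 0, 20, -0.2, 0.2, -0.5, 0, 20, -0.2, 0.2, -0.5, 0, 20, -0.2, 0.2, -0.5, 0]}}

```text
clock: 26.25
eef_pos: [464.8, -179.7, 133.4]
tool_rot: [3.142, -0.0, 2.041]
force: [0.1, 0.1, -2.2]
width: 59.2
gripper_force: 65.8
```

Call:
{"name": "arm_command", "arguments": {"series": [100, 0, 0, 0, 0, 100, 0, 0, 0, 0, 100, 0, 0, 0, 0, 100, 0, 0, 0, 0, 100, 0, 0, 0, 0]}}

```text
clock: 26.67
eef_pos: [464.9, -179.8, 133.4]
tool_rot: [3.141, 0.0, 2.041]
force: [0.3, -0.1, -0.4]
width: 85.4
gripper_force: 0.0
```

Call:
{"name": "arm_command", "arguments": {"series": [100, 0, 0, -2, 0, 100, 0, 0, -4, 0, 100, 0, 0, -6, 0, 100, 0, 0, -8, 0, 0, 0, 0, -9, 0]}}

```text
clock: 27.08
eef_pos: [465.8, -180.2, 225.5]
tool_rot: [3.139, 0.002, 2.041]
force: [0.8, -0.6, -0.3]
width: 75.6
gripper_force: 0.0
```

Call:
{"name": "arm_command", "arguments": {"series": [0, 0, 0, 0, 0, 0, 0, 0, 0, 0, 0, 0, 0, 0, 0, 0, 0, 0, 0, 0, 0, 0, 0, 0, 0]}}

```text
clock: 27.5
eef_pos: [464.3, -179.6, 222.4]
tool_rot: [-3.14, -0.001, 2.041]
force: [-0.7, 0.2, 0.5]
width: 12.3
gripper_force: 0.0
```

```bash
python3 look2.py r4; python3 tail.py
```

```text
[ 464.28354257 -179.55470518  222.36353934] 116.95235482943629 [-0.69100586  0.24091282  0.48033068]
top z 139.4618873382646 tilt u,v deg [ 0.12985971 -0.16010071]
11240 (array([ 465.9, -180.4]), array([60. , 90.3]), 27.1, np.float64(139.3)) u [-27.81365075  30.77475132] v [-43.32962851  43.11949589]
[ 464.5 -179.7  222.6] [-0.5 -0.9 -0.6]
wrist 1 tail 541 [75.  80.1] nose 206 [52.3 54.1]
wrist -1 tail 0 0 nose 0 0
scene 1 tail 52 [75.8 78.9] nose 17 [51.3 53.6]
scene -1 tail 99 [75.9 81.5] nose 13 [52.1 54. ]
```

Call:
{"name": "arm_command", "arguments": {"series": [0, 1, 0, 2, 0, 0, 2, 0, 4, 0, 0, 3, 0, 6, 0, 0, 3, 0, 7.5, 0, 0, 3, 0, 8, 0]}}

```text
clock: 28.12
eef_pos: [449.8, -152.0, 141.4]
tool_rot: [-3.139, -0.003, 2.042]
force: [0.2, 0.0, 0.3]
width: -0.1
gripper_force: 0.0
```

Call:
{"name": "arm_command", "arguments": {"series": [0, 0, 0, 0.1, 0, 0, 0, 0, 0.3, 0, 0, 0, 0, 0.5, 0, 0, 0, 0, 0.5, 0, 0, 0, 0, 0.5, 0]}}

```text
clock: 28.53
eef_pos: [451.9, -153.4, 139.0]
tool_rot: [3.14, 0.001, 2.041]
force: [0.8, -0.3, 1.8]
width: 0.3
gripper_force: 1.0
```

Call:
{"name": "arm_command", "arguments": {"series": [0, 0, 0, 0.1, 0, 0, 0, 0, 0.2, 0, 0, 0, 0, 0.2, 0, 0, 0, 0, 0.2, 0, 0, 0, 0, 0.2, 0]}}

```text
clock: 28.95
eef_pos: [453.2, -154.2, 138.4]
tool_rot: [3.138, 0.004, 2.041]
force: [-2.1, -0.3, 16.0]
width: 0.0
gripper_force: 8.0
```

```bash
sed -i 's/abs(u)<26)&(abs(v)<36)/abs(u)<26)\&(abs(v)<40)/' look2.py; python3 look2.py r5; python3 tail.py|tail -4
```

```text
[ 453.16028764 -154.21679577  138.42269074] 116.91823470322669 [-2.11158812 -0.33280145 15.97488784]
top z 139.0342485585683 tilt u,v deg [-0.68526393 -0.130617  ]
7411 (array([ 462.3, -172.2]), array([60.2, 71.7]), 26.7, np.float64(138.5)) u [-27.33178151  31.53386802] v [-25.18475247  42.99456349]
wrist 1 tail 1108 [74.1 79.5] nose 382 [51.7 53.5]
wrist -1 tail 0 0 nose 0 0
scene 1 tail 49 [75.  78.1] nose 21 [50.1 52. ]
scene -1 tail 97 [76.5 82.6] nose 10 [52.8 54.5]
```

Call:
{"name": "arm_command", "arguments": {"series": [0, 0, 0, 0.05, 0, 0, 0, 0, 0.1, 0, 0, 0, 0, 0.15, 0, 0, 0, 0, 0.2, 0, 0, 0, 0, 0.2, 0]}}

```text
clock: 29.57
eef_pos: [451.6, -153.1, 134.9]
tool_rot: [3.141, 0.001, 2.041]
force: [0.1, 0.4, -0.2]
width: 0.1
gripper_force: 0.0
```

The +y end popped through (force gone, z 134.9). Checking the state.

```bash
python3 look2.py r6; python3 tail.py|tail -4
```

```text
[ 451.5928182  -153.1310781   134.90859796] 116.94927916165742 [ 0.07995351  0.39203841 -0.24672233]
top z 135.8615220143899 tilt u,v deg [ 0.16125615 -4.73164721]
7767 (array([ 460.1, -170.3]), array([60.1, 70. ]), 28.1, np.float64(132.9)) u [-28.78587776  30.09880883] v [-21.66679501  44.79441073]
wrist 1 tail 1237 [74.7 80.4] nose 422 [52.6 54.4]
wrist -1 tail 0 0 nose 0 0
scene 1 tail 59 [75.4 78.8] nose 18 [50.8 52.6]
scene -1 tail 99 [76.3 82.9] nose 8 [50.  54.6]
```

Call:
{"name": "arm_command", "arguments": {"series": [0, 0, 0, -1.5, 0, 0, -2, 0, -1.5, 0, 0, -4.5, 0, -1.5, 0, 0, -6, 0, -1.5, 0, 0, -6, 0, -0.8, 0]}}

```text
clock: 30.18
eef_pos: [480.7, -210.5, 143.1]
tool_rot: [3.139, 0.006, 2.038]
force: [0.3, -0.7, -0.5]
width: 0.4
gripper_force: 0.0
```

Call:
{"name": "arm_command", "arguments": {"series": [0, 0, 0, 0.2, 0, 0, 0, 0, 0.3, 0, 0, 0, 0, 0.4, 0, 0, 0, 0, 0.5, 0, 0, 0, 0, 0.5, 0]}}

```text
clock: 30.6
eef_pos: [478.0, -205.6, 137.8]
tool_rot: [-3.141, -0.001, 2.042]
force: [-2.1, 0.5, 6.8]
width: -0.1
gripper_force: 3.6
```

Call:
{"name": "arm_command", "arguments": {"series": [0, 0, 0, 0.1, 0, 0, 0, 0, 0.15, 0, 0, 0, 0, 0.2, 0, 0, 0, 0, 0.25, 0, 0, 0, 0, 0.3, 0]}}

```text
clock: 31.02
eef_pos: [478.4, -205.5, 134.5]
tool_rot: [3.141, -0.0, 2.042]
force: [0.2, 0.5, -0.8]
width: 0.1
gripper_force: 0.0
```

Call:
{"name": "arm_command", "arguments": {"series": [0, 0, 0, -0.6, 0, 0, 1, 0, -0.6, 0, 0, 2, 0, -0.6, 0, 0, 2.8, 0, -0.6, 0, 0, 2.8, 0, -0.4, 0]}}

```text
clock: 31.43
eef_pos: [464.4, -178.7, 138.2]
tool_rot: [-3.141, -0.003, 2.044]
force: [0.5, 0.4, 0.6]
width: 0.1
gripper_force: 0.0
```

```bash
python3 look2.py r7; python3 tail.py|tail -4
```

```text
[ 464.43298194 -178.70393397  138.15904029] 117.09984643763546 [0.47286289 0.40675401 0.60742358]
top z 132.53854151248942 tilt u,v deg [ 0.11416358 -0.51515742]
16181 (array([ 466.3, -181.8]), array([60.2, 90.2]), 27.6, np.float64(132.3)) u [-28.32220633  30.39679768] v [-20.69579716  41.94736056]
wrist 1 tail 1108 [74.4 78.6] nose 463 [51.  53.2]
wrist -1 tail 310 [80.8 83.4] nose 0 0
scene 1 tail 53 [75.5 78.7] nose 27 [49.6 52.5]
scene -1 tail 108 [76.9 83.9] nose 5 0
```

The carton is flat at 132.4, down on the first carton. Now the straight push at mid-top.

Call:
{"name": "arm_command", "arguments": {"series": [0, -0.2, 0, 0.2, 0, 0, -0.2, 0, 0.5, 0, 0, -0.2, 0, 0.7, 0, 0, -0.2, 0, 0.9, 0, 0, -0.2, 0, 1.1, 0]}}

```text
clock: 32.05
eef_pos: [466.8, -183.7, 127.1]
tool_rot: [3.142, 0.0, 2.041]
force: [0.3, -0.0, 1.3]
width: 0.0
gripper_force: 0.6
```

Call:
{"name": "arm_command", "arguments": {"series": [0, 0, 0, 0.2, 0, 0, 0, 0, 0.4, 0, 0, 0, 0, 0.6, 0, 0, 0, 0, 0.8, 0, 0, 0, 0, 1.0, 0]}}

```text
clock: 32.47
eef_pos: [466.8, -183.6, 117.2]
tool_rot: [3.142, 0.0, 2.041]
force: [-0.0, -1.6, 3.0]
width: -0.0
gripper_force: 1.0
```

Call:
{"name": "arm_command", "arguments": {"series": [0, 0, 0, 0.2, 0, 0, 0, 0, 0.4, 0, 0, 0, 0, 0.6, 0, 0, 0, 0, 0.8, 0, 0, 0, 0, 1.0, 0]}}

```text
clock: 32.88
eef_pos: [466.8, -183.5, 107.2]
tool_rot: [3.141, 0.0, 2.041]
force: [-0.4, -2.7, 4.0]
width: 0.3
gripper_force: 1.4
```

Call:
{"name": "arm_command", "arguments": {"series": [0, 0, 0, 0.2, 0, 0, 0, 0, 0.4, 0, 0, 0, 0, 0.6, 0, 0, 0, 0, 0.8, 0, 0, 0, 0, 1.0, 0]}}

```text
clock: 33.3
eef_pos: [466.8, -183.4, 97.1]
tool_rot: [3.141, 0.0, 2.041]
force: [-0.3, -1.9, 3.3]
width: 0.2
gripper_force: 1.6
```

Call:
{"name": "arm_command", "arguments": {"series": [0, 0, 0, 0.1, 0, 0, 0, 0, 0.2, 0, 0, 0, 0, 0.3, 0, 0, 0, 0, 0.4, 0, 0, 0, 0, 0.4, 0]}}

```text
clock: 33.72
eef_pos: [466.7, -183.3, 93.2]
tool_rot: [3.142, -0.0, 2.041]
force: [0.9, -2.1, 3.3]
width: 0.1
gripper_force: 1.7
```

Call:
{"name": "arm_command", "arguments": {"series": [0, 0, 0, 0.1, 0, 0, 0, 0, 0.2, 0, 0, 0, 0, 0.3, 0, 0, 0, 0, 0.3, 0, 0, 0, 0, 0.3, 0]}}

```text
clock: 34.13
eef_pos: [466.7, -183.3, 90.3]
tool_rot: [3.141, -0.0, 2.041]
force: [0.6, -1.6, 3.5]
width: -0.4
gripper_force: 1.9
```

```bash
python3 look2.py r8; python3 tail.py|tail -4
```

```text
[ 466.74678304 -183.28735234   90.2788176 ] 116.95592276228722 [ 0.61106324 -1.59090296  3.53403406]
top z 90.88408683856427 tilt u,v deg [ 0.19996704 -0.81781153]
17732 (array([ 465.2, -179.9]), array([60.1, 94.5]), 27.5, np.float64(90.4)) u [-28.27134746  30.3843227 ] v [-22.06650266  41.3518692 ]
wrist 1 tail 1592 [73.1 76.3] nose 847 [48.7 50.6]
wrist -1 tail 0 0 nose 0 0
scene 1 tail 34 [73.  75.2] nose 25 [46.9 49.5]
scene -1 tail 55 [73.4 77.5] nose 26 [49.2 51.5]
```

Both catches are back at their free positions (noses 48.7 and 49.2), so they've snapped in over the top at 90.4. Backing off.

Call:
{"name": "arm_command", "arguments": {"series": [0, 0, 0, -0.3, 0, 0, 0, 0, -0.6, 0, 0, 0, 0, -0.9, 0, 0, 0, 0, -1.2, 0, 0, 0, 0, -1.6, 0]}}

```text
clock: 34.75
eef_pos: [465.7, -182.3, 106.2]
tool_rot: [-3.14, -0.002, 2.042]
force: [-0.4, 0.2, -0.8]
width: -0.0
gripper_force: 0.0
```

Call:
{"name": "arm_command", "arguments": {"series": [0, 0, 0, -2, 0, 0, 0, 0, -4.5, 0, 0, 0, 0, -7, 0, 0, 0, 0, -9.5, 0, 0, 0, 0, -12, 0]}}

```text
clock: 35.17
eef_pos: [465.7, -182.4, 227.3]
tool_rot: [-3.14, -0.002, 2.042]
force: [0.8, -0.8, -0.4]
width: 0.3
gripper_force: 0.0
```

Call:
{"name": "arm_command", "arguments": {"series": [0, 0, 0, 0, 0, 0, 0, 0, 0, 0, 0, 0, 0, 0, 0, 0, 0, 0, 0, 0, 0, 0, 0, 0, 0]}}

```text
clock: 35.58
eef_pos: [465.8, -182.8, 225.1]
tool_rot: [-3.14, -0.002, 2.041]
force: [0.1, -0.1, -0.2]
width: -0.3
gripper_force: 0.0
```

```bash
python3 look2.py r9; python3 tail.py|tail -4
```

```text
[ 465.80950677 -182.82250011  225.13258681] 116.96075776253984 [ 0.09705559 -0.08941713 -0.21710829]
top z 100.49815883114213 tilt u,v deg [ 0.15487958 -0.1111963 ]
9212 (array([ 466.6, -182.4]), array([60. , 90.7]), 27.6, np.float64(100.3)) u [-28.11107357  30.42713799] v [-46.16793276  41.08171806]
wrist 1 tail 344 [73.  75.9] nose 200 [48.1 50.1]
wrist -1 tail 0 0 nose 0 0
scene 1 tail 38 [72.9 75.2] nose 24 [47.1 49.3]
scene -1 tail 62 [73.6 77.6] nose 25 [49.2 51.4]
```

Top 100.3, held under the catches. It's level, its centre is within about 3 mm, the yaw is right and the arm is clear.

```bash
python3 -c "
from cell import workorder;print(workorder.finish_job())"
```

```text
the job is handed in; nothing more can be done
None
```

The carton is loaded and the job is handed in: it lies flat on the first carton, held under both snapped-in catches with its top at about 100 mm and the arm clear. It first stuck on the catch slopes, so I pressed each end through in turn rather than going straight down there; the peak force I read was 37 N.

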